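Load facade panels from the leaning stack into the gluing press

ROBOT

A 6-joint arm with a two-finger parallel gripper is mounted at the origin on a cart in front of the work surface, level with it; the furniture and walls round the work are solid. World frame = base frame: x ahead of the robot, y to its left, z up, the work surface at z = 0. Lengths are in m, angles in rad, forces in N, time in s.
With the tool pointing down it reaches from about 0.4 to 0.825 m from the base axis. Payload 7 kg.
Tool frame: the origin (TCP) lies at the very end of the fingers, on their centre line; the grasp point (between the pads) lies 19 mm behind it; z points along the fingers, y is the line along which they close (so a half turn about z gives the same grasp; the last joint's range is limited). The gripper opens to 88 mm and grips with 3 to 60 N. Pads are 19 mm wide; open, the fingers measure 130 mm over their backs; the gripper's body (78 mm by 193 mm) begins 47 mm behind the grasp point.
Start: joints at [1.479, 0.359, 0.012, 0, -1.224, -0.288], TCP at [0.25, 0.627, 0.203] pointing down, gripper open.
Joint ranges: [-3.07, 3.07], [-1.43, 2.12], [-1.02, 1.25], [-3.03, 1.67], [-3.05, -0], [-3.03, 3.03]. Speed limits (rad/s): [2.39, 2.39, 3.01, 3.14, 3.14, 3.14].

INTERFACE

Orientations are given as [roll, pitch, yaw] about the fixed x, y, z axes, in that order (R = Rz(yaw) Ry(pitch) Rx(roll)).
In Python, from station import arm gives the robot as it stands. The module is installed in compiled form; this text tells all that it offers.
- The arm moves only by the shell command python3 -m crank 'ROWS' [FORCE]. ROWS is JSON, a list of rows, each an object of numbers: "dx", "dy", "dz": the shift along the world's x, y, z in m; "twist": the turn about the world's z in degrees; "grip": the opening, from -1 (shut) to 1 (fully open). A call has exactly 5 rows; each row is the pose to reach, as a shift and turn from the pose commanded when the call began; what a row does not reach only later rows make up. A row lasts 1/12 s, in which the tool goes at most 41.7 mm and 7.16 degrees, less where a joint would pass 70% of its speed; a pose out of reach is approached as far as the arm can. A call with a gripper value outside its range is refused whole. The fingers move at their own pace and stop on an object; FORCE is the grip in N (left out, the last holds). Time passes only in rows, so rows that repeat a pose let the fingers close, or fill a call up. It gives the time, the measured TCP pose, the force, the opening and the grip force at its end, in the units of the state.
- arm.get_state(): the state, without advancing time (a new reading comes with each control period).
- arm.grab_frame(name): name is "side" or "top"; returns the picture (400x640x3 uint8, red, green, blue); there is no depth.
- arm.get_calibration(name): a dict with "fx", "fy", "cx", "cy" (pixels), "cam_to_world" (4x4, takes a point from camera to world coordinates). Camera axes: x right, y down, z forward; pixel columns grow to the right and rows downward; lengths in m; the calibration is good to about 2 mm. A picture is of the moment at which its call begins. get_calibration takes no time and is no camera call.
- arm.job_done(): hands the job in; it is judged then, once.
The state is a dict: "t": time; "q": joint angles; "qd": joint speeds; "joint_efforts": joint torques, N m; "eef_pos": TCP position; "ee_rot": TCP orientation; "force": force on the tool from outside, world axes, zero at the start; "moment": the same for the moment, N m; "width": finger opening in m; "gripper_force": force on a finger pad.
Only numpy, scipy, OpenCV 4.12 (cv2) and the standard library are available. Lean on these libraries where they do the work, as an engineer would, in place of code of your own. Each camera call takes 0.05 s, during which the arm holds its last target. There are 200 camera calls.

TASK

Load the gluing press: slide its sled open, then draw every panel that has a chimney out of the stack leaning in the rack, without toppling the plain boards, which stay leaning there. Stand the panels upright, chimney up, one in front of the other in the press, back against its tall fence and with their side edges flush against the side stop. Then push the sled shut so that it holds them tight and square against the fence, and last of all set the steel weight in the sled's tray; leave the glue bottle where it stands.

Things in the scene. Friction and masses are not known exactly. Their poses are not given: they have to be found in the camera images.
- rack: fixed plywood rack: foot board 125 x 130 x 8 mm with an upright wall, top 88 mm above the origin, near face 45 mm toward +x of the origin. Origin: middle of the underside; x to the wall (away from the robot), y left. The stack leans on the wall's top edge at 14 to 25 degrees. From the wall forward: plain board, chimney panel, plain board, two chimney panels; one chimney panel may be missing.
- panel_a: plywood facade panel of a model house: a slab 120 mm wide (y), 10 mm thick (x), 95 mm high (z) to its level eaves, plus one flat chimney 24 mm wide, 50 mm tall, 10 mm thick near the -y end, its centre line at y = -42 mm; 85 g. Origin: centre of the lower edge. May be absent. It leans in the rack, chimney up, z leaning away from the robot; the three chimney panels swap places.
- panel_b: plywood facade panel of a model house: a slab 120 mm wide (y), 10 mm thick (x), 95 mm high (z) to its level eaves, plus one flat chimney 24 mm wide, 50 mm tall, 10 mm thick in the middle, its centre line at y = 0; 85 g. Origin: centre of the lower edge. May be absent. It leans in the rack, chimney up, z leaning away from the robot; the three chimney panels swap places.
- panel_c: plywood facade panel of a model house: a slab 120 mm wide (y), 10 mm thick (x), 95 mm high (z) to its level eaves, plus one flat chimney 24 mm wide, 50 mm tall, 10 mm thick near the +y end, its centre line at y = +42 mm; 85 g. Origin: centre of the lower edge. May be absent. It leans in the rack, chimney up, z leaning away from the robot; the three chimney panels swap places.
- blank_back: plain board, 120 mm wide (y), 10 mm thick (x), 95 mm high (z), no chimney, darker wood, 75 g; leans in the rack right against the wall. Origin: centre of the lower edge. It stays in the rack; when a panel behind it is taken it falls back a little and leans more.
- blank_mid: plain board, 120 mm wide (y), 10 mm thick (x), 95 mm high (z), no chimney, darker wood, 75 g; leans in the rack between the hindmost chimney panel and the others. Origin: centre of the lower edge. It stays in the rack; when a panel behind it is taken it falls back a little and leans more.
- press_bed: fixed press: plywood bed with aluminium back fence and side stop, reclined 10 degrees away from the robot (bed falls toward the fence), and so is this frame. Origin: middle of the line where fence and bed meet; x into the fence, y left along it, z up along it. Fence face x = 0, 65 mm high, 150 mm wide; bed surface z = 0; panels stand at negative x; a panel flush with the stop has y = 0.
- press_stop (a point): middle of the lower edge of the side stop's inner face (y = +60 mm in the press_bed frame). The stop is an aluminium block at the left end of the bed, 12 mm thick, 50 mm high, reaching 66 mm forward of the fence. Axes as press_bed.
- sled (a joint): opening of the press in m: the gap between fence and the sled's upright jaw, 0 = jaw on the fence, 0.080 = fully open. The sled slides along the press's x. It stays where it is left; moving it takes about 3 N. With n panels in it, it is shut tight at n x 0.010.
- sled_face (a point): on the sled: middle of the jaw face that looks at the fence, 24 mm above the bed. The jaw is a wooden plate 12 mm thick, 106 mm wide, 47 mm high. Axes as press_bed.
- sled_tray (a point): on the sled: middle of the tray's floor, 10 mm above the bed, 53 mm from the jaw face toward the robot. The floor is 80 mm deep between jaw and handle and 76 mm wide inside two side rims 6 mm high. Axes as press_bed.
- sled_handle (a point): on the sled: middle of the top edge of its handle, a dark upright wooden plate at the robot's end of the sled, 14 mm thick (x), 50 mm wide (y), its top 58 mm above the bed and 48 mm above the tray floor; it can be pinched from above across its thickness or pushed. 101 mm from the jaw face. Axes as press_bed.
- weight: ground steel weight, a block 30 mm (x) x 50 mm (y) x 30 mm (z), 0.35 kg, lying on the bench in front of the rack. Origin: centre of the underside.
- glue_bottle: small glue bottle standing on the white board (7 mm thick) that covers the far part of the bench, 34 mm across, 92 mm tall; bystander. Origin: centre of the underside.

How it is judged:
By the outcome, as a careful person would: the job done as asked, in the order asked, and still so for the second after the job is handed in, with the robot touching nothing.
Of panel_a, panel_b, panel_c only 2 to 3 are there at a start; the rules pass over those that are not, and their reading is None.
At some moment in a run one of weight may be knocked a few centimetres aside while the robot is not near it.
It also fails if it takes over 208 s, if anything falls off the work surface, if the arm or the gripper's body presses on something with over 40 N, if the wrist force passes 120 N, or if a joint passes its speed limit or range.

## Working session

There is one attempt and no reset: what is moved stays moved. The work goes in short steps, Python scripts to look and compute and a shell command to move; the robot and the scene stay as the last step left them, time stands still between calls to the robot, and variables do not carry over. Pictures are saved under pics/ and viewed, at most 14 in all, crops included, and the job is handed in when it is done.

```bash
mkdir -p pics
python3 - <<'E'
from station import arm
import cv2,numpy as np
for n in("side","top"):
    f=arm.grab_frame(n); cv2.imwrite(f"pics/{n}0.png",f[:,:,::-1])
    c=arm.get_calibration(n); print(n,c["fx"],c["fy"],c["cx"],c["cy"]); print(np.round(c["cam_to_world"],4))
s=arm.get_state(); print(s)
E
```

```text
side 420.76087138636694 420.76087138636694 321.9971540190737 192.56051134660257
[[ 0.9598 -0.0874  0.2669  0.3478]
 [-0.2805 -0.34    0.8976 -0.4784]
 [ 0.0123 -0.9364 -0.3508  0.3823]
 [ 0.      0.      0.      1.    ]]
top 383.5001427328596 383.5001427328596 328.6310735988591 195.99588611176338
[[ 0.0154 -0.9966  0.0809  0.4989]
 [-0.9998 -0.0145  0.0107  0.3003]
 [-0.0095 -0.081  -0.9967  0.9438]
 [ 0.      0.      0.      1.    ]]
{'t': 0.1, 'q': array([ 1.47907556e+00,  3.59350226e-01,  1.11672955e-02, -3.27099906e-04,
       -1.22410820e+00, -2.88085271e-01]), 'qd': array([-0.00124564, -0.00084826,  0.00219836,  0.00202591, -0.00167912,
        0.00134693]), 'joint_efforts': array([-1.97691967e-03, -5.84167707e+01,  2.93752849e+01,  7.01564357e+00,
        1.01602566e-02, -4.55599275e-05]), 'eef_pos': array([0.25010538, 0.62644719, 0.20199777]), 'ee_rot': array([ 3.14007208e+00, -1.29902811e-04, -3.79917310e-01]), 'force': array([ 0.84571258, -0.52144548, -0.68657205]), 'moment': array([-0.02369944,  0.00807846, -0.01974116]), 'gripper_force': 0.0, 'width': 0.0874717213244968}
```

View pics/side0.png

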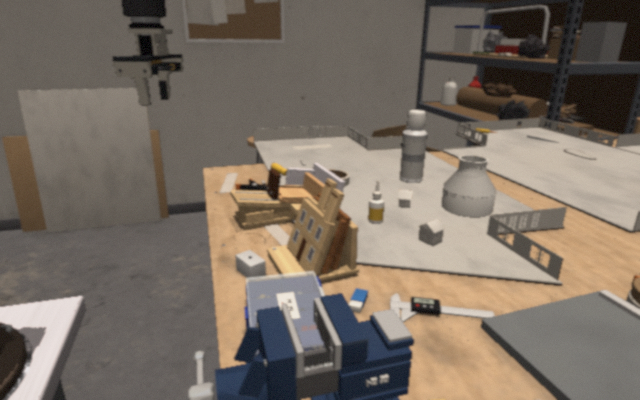

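View pics/top0.png

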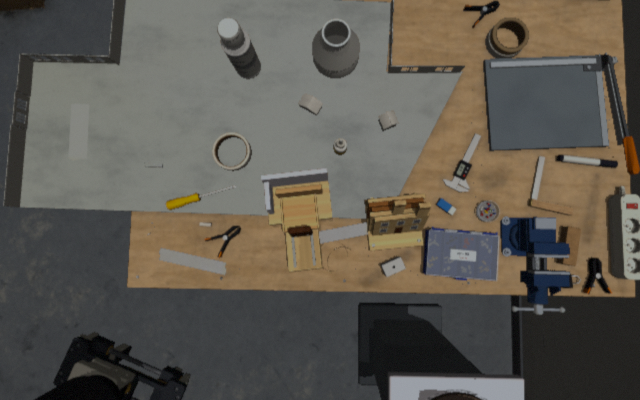

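The side view shows the rack with the leaning stack at about (320,235), the weight at (250,263), the press at about (285,195) and the bottle at (376,205). The top view shows the press at (297,215), the rack at (397,220), the weight at (392,267) and the bottle at (340,146). I'll enlarge both.

Run:
```python
import cv2,numpy as np
t=cv2.imread("pics/top0.png")[155:285,250:450]; s=cv2.imread("pics/side0.png")[150:290,220:390]
cv2.imwrite("pics/tc0.png",cv2.resize(t,None,fx=4,fy=4,interpolation=cv2.INTER_CUBIC))
cv2.imwrite("pics/sc0.png",cv2.resize(s,None,fx=4,fy=4,interpolation=cv2.INTER_CUBIC))
```

```text
(no output)
```

View pics/tc0.png

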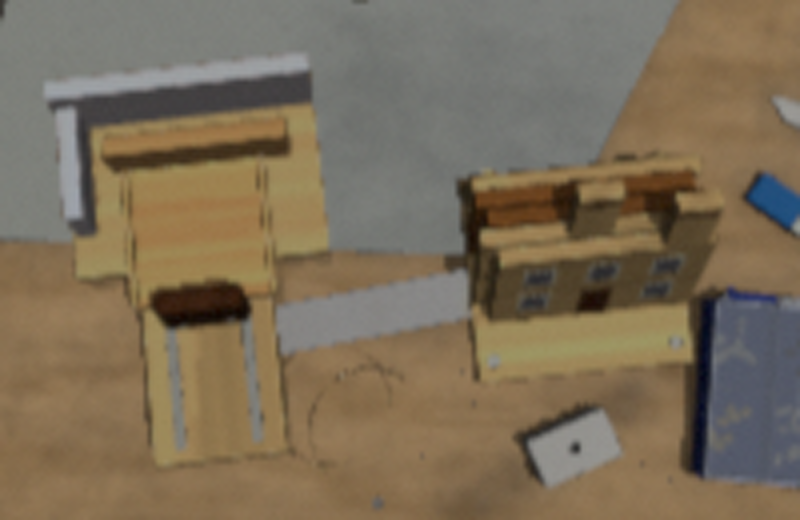

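View pics/sc0.png

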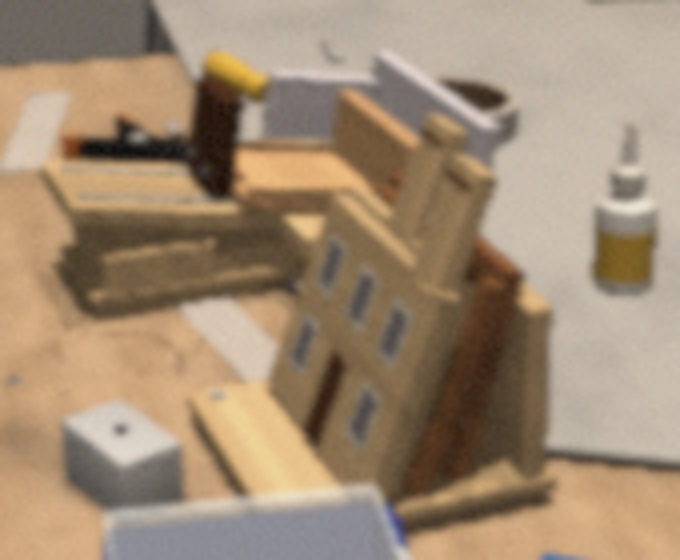

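The enlargements show two chimney panels: a in front with its chimney at the -y end, b behind it with its chimney in the middle. The two brown boards lie directly against each other behind them, so the third panel is missing. The sled is part open and the weight is turned by about 26°. Next I compute positions.

```bash
cat > h.py <<'E'
from station import arm
import cv2,numpy as np
def ray(n,u,v):
    c=arm.get_calibration(n);T=np.array(c["cam_to_world"])
    d=T[:3,:3]@[(u-c["cx"])/c["fx"],(v-c["cy"])/c["fy"],1];return T[:3,3],d/np.linalg.norm(d)
def pl(n,u,v,z):
    o,d=ray(n,u,v);return o+d*(z-o[2])/d[2]
def tri(a,b):
    o1,d1=ray("top",*a);o2,d2=ray("side",*b)
    s=np.linalg.lstsq(np.c_[d1,-d2],o2-o1,rcond=None)[0]
    p,q=o1+d1*s[0],o2+d2*s[1];return (p+q)/2,np.linalg.norm(p-q)
def proj(n,p):
    c=arm.get_calibration(n);q=np.linalg.inv(np.array(c["cam_to_world"]))@[*p,1]
    return q[0]/q[2]*c["fx"]+c["cx"],q[1]/q[2]*c["fy"]+c["cy"]
tc=lambda x,y:(250+x/4,155+y/4)
sc=lambda x,y:(220+x/4,150+y/4)
def Rz(a):return np.array([[np.cos(a),-np.sin(a),0],[np.sin(a),np.cos(a),0],[0,0,1]])
def Ry(a):return np.array([[np.cos(a),0,np.sin(a)],[0,1,0],[-np.sin(a),0,np.cos(a)]])
E
python3 - <<'E'
from h import *
np.set_printoptions(precision=4,suppress=True)
for k,a,b in [("chA",(697,203),(468,170)),("chB",(600,190),(443,128)),
 ("fenceTopR",(308,60),(498,125)),("fenceTopL",(47,88),(385,52)),
 ("jawTopR",(287,130),(412,145)),("jawTopL",(105,145),(345,95)),("weightTop",(572,445),(122,428)),
 ("bottle",(359,-40),(628,170))]:
    p,e=tri(tc(*a),sc(*b));print(k,p,e)
for k,a,z in [("rackFR",(692,360),.008),("rackFL",(480,380),.008),("w1",(525,445),.03),("w2",(600,408),.03),("w3",(620,450),.03),("w4",(550,487),.03),("wallR",(700,160),.088),("wallL",(472,180),.088)]:
    print(k,pl("top",*tc(*a),z))
E
```

```text
chA [0.5467 0.1106 0.1499] 0.0015439508643761346
chB [0.5525 0.1608 0.1501] 0.0009677163289993007
fenceTopR [0.6291 0.3131 0.0937] 0.006040544480958212
fenceTopL [0.6098 0.4595 0.0932] 0.002743626874723975
jawTopR [0.5883 0.3253 0.0822] 0.0008711712334738718
jawTopL [0.5784 0.4287 0.0783] 0.000241235387212468
weightTop [0.4107 0.156  0.0299] 0.0024611593693170354
bottle [0.6914 0.2846 0.0727] 0.007486527500268789
rackFR [0.4594 0.0804 0.008 ]
rackFL [0.4453 0.2083 0.008 ]
w1 [0.4091 0.1838 0.03  ]
w2 [0.4313 0.1398 0.03  ]
w3 [0.4071 0.128  0.03  ]
w4 [0.385  0.1691 0.03  ]
wallR [0.5738 0.0943 0.088 ]
wallL [0.5607 0.2214 0.088 ]
```

```bash
python3 -m crank '[{"dx":0.03,"dy":-0.028,"twist":6,"grip":-1},{"dx":0.065,"dy":-0.062,"twist":12,"grip":-1},{"dx":0.1,"dy":-0.095,"twist":18,"grip":-1},{"dx":0.125,"dy":-0.12,"twist":24,"grip":-1},{"dx":0.135,"dy":-0.128,"twist":28,"grip":-1}]' 20
python3 -m crank '[{"dx":0.03,"dy":-0.028},{"dx":0.065,"dy":-0.062},{"dx":0.1,"dy":-0.095},{"dx":0.13,"dy":-0.125},{"dx":0.136,"dy":-0.129}]'
python3 - <<'E'
from h import *
for p in [(.492,.367,.107)]: print(proj("top",p),proj("side",p))
print(arm.get_state())
f=arm.grab_frame("side"); cv2.imwrite("pics/s1.png",cv2.resize(f[60:230,200:400,::-1],None,fx=4,fy=3.5,interpolation=cv2.INTER_CUBIC))
E
```

```text
(np.float64(301.5905417714265), np.float64(229.8983063971799)) (np.float64(273.92897191604885), np.float64(172.66065142604123))
{'t': 0.1, 'q': array([ 1.47907556e+00,  3.59350226e-01,  1.11672955e-02, -3.27099906e-04,
       -1.22410820e+00, -2.88085271e-01]), 'qd': array([-0.00124564, -0.00084826,  0.00219836,  0.00202591, -0.00167912,
        0.00134693]), 'joint_efforts': array([-1.97691967e-03, -5.84167707e+01,  2.93752849e+01,  7.01564357e+00,
        1.01602566e-02, -4.55599275e-05]), 'eef_pos': array([0.25010538, 0.62644719, 0.20199777]), 'ee_rot': array([ 3.14007208e+00, -1.29902811e-04, -3.79917310e-01]), 'force': array([ 0.84571258, -0.52144548, -0.68657205]), 'moment': array([-0.02369944,  0.00807846, -0.01974116]), 'gripper_force': 0.0, 'width': 0.0874717213244968}invalid input at $[0]: expected keys dx, dy, dz, twist, grip
invalid input at $[0]: expected keys dx, dy, dz, twist, grip
```

View pics/s1.png

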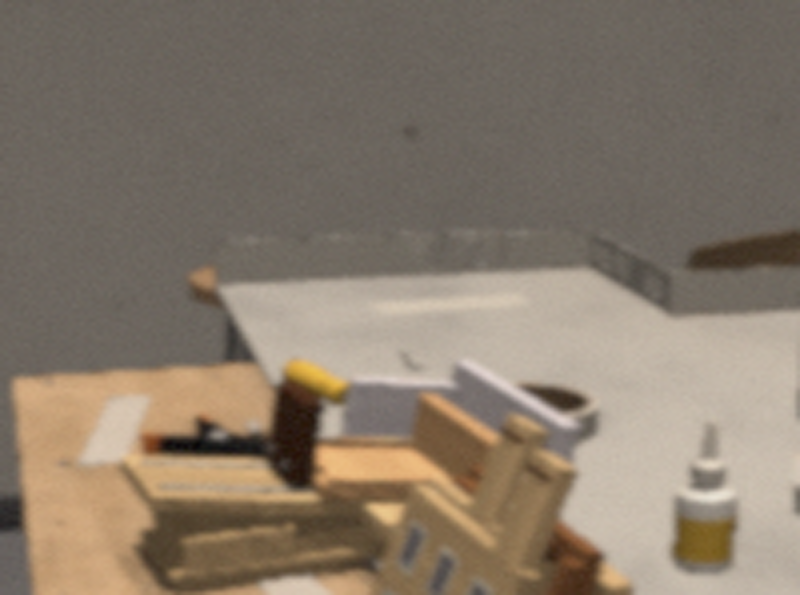

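The view shows the handle top at about (274,172), as predicted; the move was refused because every row needs all the keys. I'll write complete rows.

```bash
python3 -m crank '[{"dx":0.03,"dy":-0.028,"dz":0,"twist":6,"grip":-1},{"dx":0.058,"dy":-0.055,"dz":0,"twist":12,"grip":-1},{"dx":0.085,"dy":-0.08,"dz":0,"twist":18,"grip":-1},{"dx":0.11,"dy":-0.105,"dz":0,"twist":24,"grip":-1},{"dx":0.135,"dy":-0.128,"dz":0,"twist":28,"grip":-1}]' 20
python3 -m crank '[{"dx":0.03,"dy":-0.028,"dz":0,"twist":0,"grip":-1},{"dx":0.06,"dy":-0.057,"dz":0,"twist":0,"grip":-1},{"dx":0.09,"dy":-0.086,"dz":0,"twist":0,"grip":-1},{"dx":0.118,"dy":-0.112,"dz":0,"twist":0,"grip":-1},{"dx":0.136,"dy":-0.129,"dz":0,"twist":0,"grip":-1}]'
python3 -m crank '[{"dx":0,"dy":0,"dz":-0.02,"twist":0,"grip":-1},{"dx":0,"dy":0,"dz":-0.045,"twist":0,"grip":-1},{"dx":0,"dy":0,"dz":-0.07,"twist":0,"grip":-1},{"dx":0,"dy":0,"dz":-0.09,"twist":0,"grip":-1},{"dx":0,"dy":0,"dz":-0.09,"twist":0,"grip":-1}]'
python3 - <<'E'
from h import *
s=arm.get_state();print(s)
E
```

```text
t: 0.57
eef_pos: [0.3861, 0.4972, 0.2027]
ee_rot: [3.141, 0.0, 0.115]
force: [0.3, -0.1, -0.1]
width: 0.0599
gripper_force: 0.0
t: 0.98
eef_pos: [0.5231, 0.3671, 0.2027]
ee_rot: [3.141, 0.0, 0.107]
force: [-0.1, 0.9, 0.2]
width: 0.0264
gripper_force: 0.0
t: 1.4
eef_pos: [0.519, 0.3675, 0.108]
ee_rot: [3.137, 0.006, 0.108]
force: [-0.5, -0.8, -0.5]
width: 0.0004
gripper_force: 0.0
{'t': 1.4, 'q': array([ 0.92155482,  0.37235288, -0.1951836 , -0.00165589, -1.01089806,
        0.7577905 ]), 'qd': array([ 5.26744506e-03, -3.63635650e-02,  6.61237182e-02,  2.24656496e-02,
       -7.71355919e-02, -9.77893476e-05]), 'joint_efforts': array([-5.19757450e-02, -5.92298090e+01,  2.81321383e+01,  6.93694398e+00,
        1.06510442e+00,  3.36372235e-03]), 'eef_pos': array([0.51903613, 0.36752362, 0.10796688]), 'ee_rot': array([3.13700379, 0.0062645 , 0.10764982]), 'force': array([-0.49063055, -0.81075048, -0.49078152]), 'moment': array([-0.15988153,  0.11622898, -0.00707426]), 'gripper_force': 0.0, 'width': 0.00037328013579574306}
```

```bash
python3 -m crank '[{"dx":0,"dy":0,"dz":-0.01,"twist":0,"grip":-1},{"dx":0,"dy":0,"dz":-0.02,"twist":0,"grip":-1},{"dx":0,"dy":0,"dz":-0.025,"twist":0,"grip":-1},{"dx":-0.006,"dy":-0.001,"dz":-0.024,"twist":0,"grip":-1},{"dx":-0.01,"dy":-0.001,"dz":-0.023,"twist":0,"grip":-1}]'
python3 -m crank '[{"dx":-0.008,"dy":-0.001,"dz":0.001,"twist":0,"grip":-1},{"dx":-0.016,"dy":-0.002,"dz":0.003,"twist":0,"grip":-1},{"dx":-0.024,"dy":-0.003,"dz":0.004,"twist":0,"grip":-1},{"dx":-0.03,"dy":-0.0033,"dz":0.005,"twist":0,"grip":-1},{"dx":-0.03,"dy":-0.0033,"dz":0.005,"twist":0,"grip":-1}]'
python3 -m crank '[{"dx":-0.007,"dy":-0.001,"dz":0.001,"twist":0,"grip":-1},{"dx":-0.014,"dy":-0.0015,"dz":0.0025,"twist":0,"grip":-1},{"dx":-0.02,"dy":-0.002,"dz":0.0035,"twist":0,"grip":-1},{"dx":-0.024,"dy":-0.0027,"dz":0.0043,"twist":0,"grip":-1},{"dx":-0.024,"dy":-0.0027,"dz":0.0043,"twist":0,"grip":-1}]'
python3 - <<'E'
from h import *
f=arm.grab_frame("top"); cv2.imwrite("pics/t2.png",f[:,:,::-1]);cv2.imwrite("pics/t2c.png",cv2.resize(f[155:285,250:450,::-1],None,fx=4,fy=4,interpolation=cv2.INTER_CUBIC))
f=arm.grab_frame("side"); cv2.imwrite("pics/s2.png",f[:,:,::-1]);
E
```

```text
t: 1.82
eef_pos: [0.5108, 0.3687, 0.09]
ee_rot: [3.141, 0.0, 0.109]
force: [-0.5, -0.6, -0.6]
width: 0.0005
gripper_force: 0.0
t: 2.23
eef_pos: [0.48, 0.3657, 0.0958]
ee_rot: [-3.141, -0.001, 0.11]
force: [-0.8, -0.5, 0.3]
width: 0.0006
gripper_force: 0.0
t: 2.65
eef_pos: [0.4565, 0.3628, 0.0995]
ee_rot: [-3.141, -0.0, 0.109]
force: [-0.4, -0.9, -0.2]
width: 0.0002
gripper_force: 0.0
```

View pics/t2c.png

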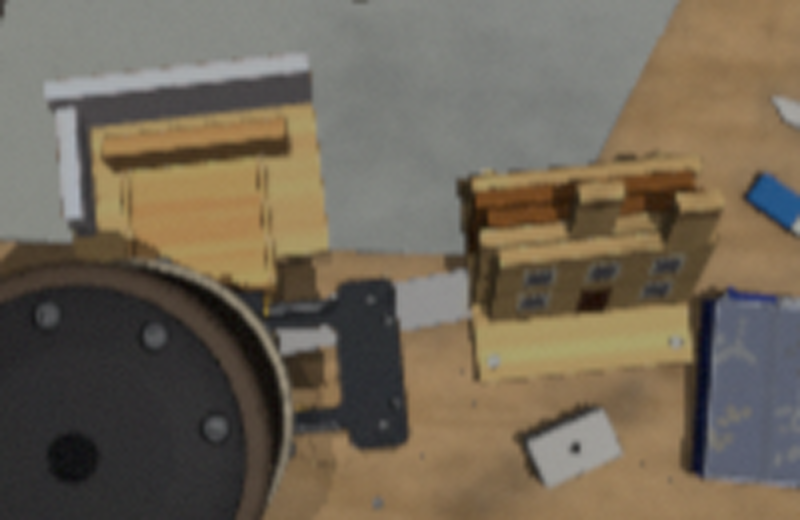

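The top view shows the jaw has not moved (still at crop (195,140)), and the hand hides the handle. I'll check the side view.

Run:
```python
import cv2
f=cv2.imread("pics/s2.png");cv2.imwrite("pics/s2c.png",cv2.resize(f[90:230,210:370],None,fx=5,fy=4.2,interpolation=cv2.INTER_CUBIC))
```

```text
(no output)
```

View pics/s2c.png

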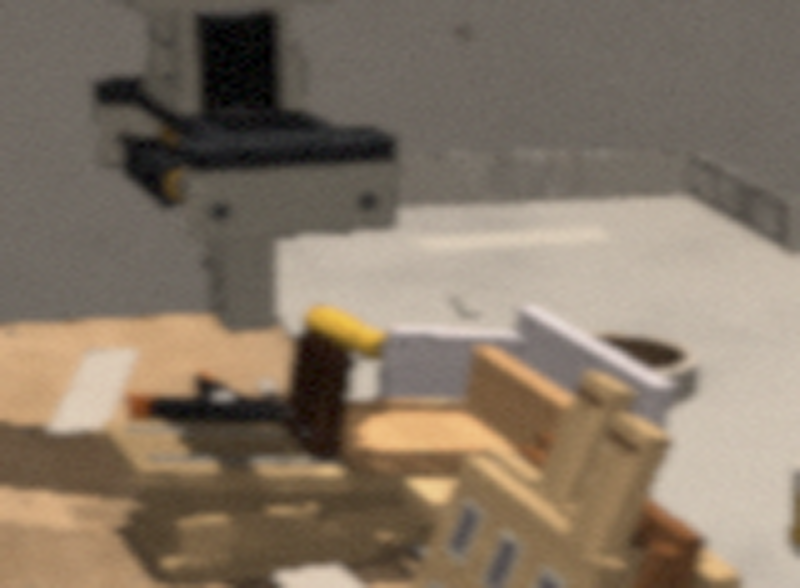

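Run:
```python
from h import *
s=arm.get_state();print(s["eef_pos"],proj("side",s["eef_pos"]),proj("top",s["eef_pos"]))
for k,a,b in [("handle top near-right corner / far",(250,290),(245,88)),("h left",(152,293),(210,75)),]:
    print(tri(tc(*a),sc(*b)))
for z in (.06,.07,.08,.09,.1,.11):
    print(z,pl("top",*tc(202,290),z),pl("side",210+325/5,90+335/4.2,z))
import numpy as np
d=cv2.imread("pics/side0.png")[165:205,260:295].astype(int)
hsv=cv2.cvtColor(cv2.imread("pics/side0.png"),cv2.COLOR_BGR2HSV)[160:205,262:290]
for r in range(4,42,2):print(160+r,[tuple(map(int,x)) for x in hsv[r,4:22:3]])
```

```text
[0.45720982 0.3629979  0.09931926] (np.float64(257.96653442036745), np.float64(177.950677545207)) (np.float64(303.36343787921703), np.float64(245.86408519357624))
(array([0.50030318, 0.34239703, 0.11544882]), np.float64(0.005553627340045421))
(array([0.4946564 , 0.39681809, 0.10646789]), np.float64(0.0009298092991592095))
0.06 [0.49706331 0.37336943 0.06      ] [0.52350824 0.53435285 0.06      ]
0.07 [0.49708425 0.37254283 0.07      ] [0.51805569 0.50292958 0.07      ]
0.08 [0.49710519 0.37171623 0.08      ] [0.51260315 0.47150632 0.08      ]
0.09 [0.49712613 0.37088963 0.09      ] [0.5071506  0.44008305 0.09      ]
0.1 [0.49714707 0.37006303 0.1       ] [0.50169805 0.40865979 0.1       ]
0.11 [0.49716802 0.36923643 0.11      ] [0.49624551 0.37723652 0.11      ]
164 [(16, 39, 183), (17, 37, 192), (19, 139, 204), (21, 163, 227), (20, 117, 222), (16, 49, 198)]
166 [(15, 50, 167), (17, 41, 185), (20, 166, 172), (20, 179, 211), (22, 171, 231), (19, 125, 219)]
168 [(15, 76, 165), (14, 39, 171), (18, 159, 111), (20, 181, 159), (20, 180, 201), (21, 170, 224)]
170 [(15, 91, 173), (13, 66, 10
[... 789 characters left out ...]
8), (15, 120, 64), (15, 113, 138)]
188 [(15, 60, 51), (10, 118, 52), (14, 204, 40), (8, 127, 44), (15, 136, 105), (15, 122, 222)]
190 [(15, 98, 73), (8, 133, 44), (12, 119, 43), (16, 200, 37), (14, 133, 119), (17, 116, 235)]
192 [(17, 75, 147), (4, 71, 54), (12, 83, 55), (6, 141, 38), (13, 123, 116), (16, 118, 229)]
194 [(17, 99, 188), (15, 106, 72), (9, 102, 50), (10, 201, 33), (15, 128, 96), (15, 123, 206)]
196 [(17, 107, 207), (17, 110, 127), (7, 162, 41), (8, 193, 33), (15, 125, 126), (15, 123, 207)]
198 [(16, 95, 194), (17, 87, 181), (16, 73, 77), (5, 107, 43), (16, 116, 108), (15, 123, 164)]
200 [(16, 81, 167), (17, 82, 184), (16, 80, 157), (17, 89, 138), (18, 93, 134), (15, 126, 115)]
```

Run:
```python
from h import *
p=np.array([.2501,.6264,.202]); print(proj("side",p),proj("top",p))
a=-.38; yd=np.array([np.sin(a),-np.cos(a),0])
for s in(-1,1): print(proj("side",p+s*.054*yd),proj("side",p+s*.054*yd+[0,0,.066]))
f0=cv2.imread("pics/side0.png")[0:130,90:210]; f2=cv2.imread("pics/s2.png")[70:200,210:330]
cv2.imwrite("pics/cmp.png",cv2.resize(np.hstack([f0,f2]),None,fx=3.3,fy=4,interpolation=cv2.INTER_CUBIC))
```

```text
(np.float64(156.00620091312072), np.float64(111.46477532774875)) (np.float64(157.3454714826716), np.float64(356.96499548981376))
(np.float64(165.76200153519042), np.float64(107.91877485515292)) (np.float64(162.66016599384085), np.float64(81.44040342522786))
(np.float64(145.246240502675), np.float64(115.3757638953337)) (np.float64(141.32013098583235), np.float64(86.28667167718032))
```

View pics/cmp.png

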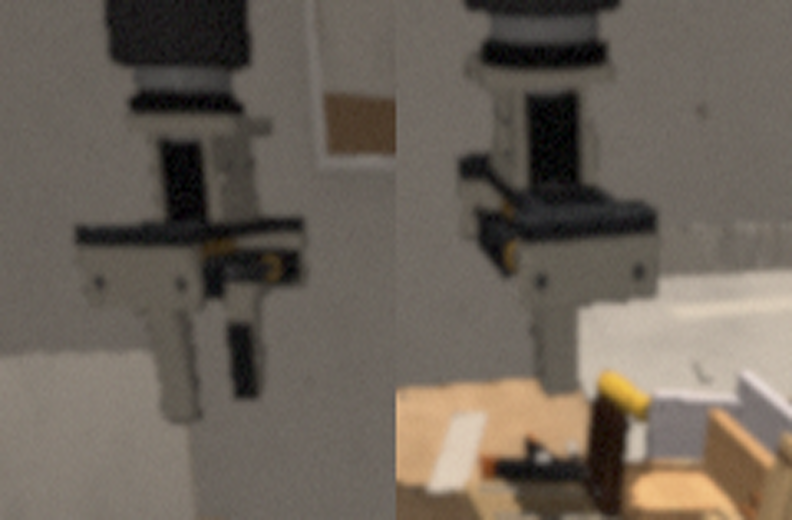

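The comparison shows the drawn fingertip about 10 px above the projected TCP in both views. The real tip is therefore about 25 mm higher than the state says, so I passed over the handle. I'll go back and work 40 mm lower.

```bash
python3 -m crank '[{"dx":0.02,"dy":0.002,"dz":0,"twist":0,"grip":-1},{"dx":0.04,"dy":0.004,"dz":0,"twist":0,"grip":-1},{"dx":0.063,"dy":0.007,"dz":0,"twist":0,"grip":-1},{"dx":0.063,"dy":0.007,"dz":-0.012,"twist":0,"grip":-1},{"dx":0.063,"dy":0.007,"dz":-0.025,"twist":0,"grip":-1}]'
python3 -m crank '[{"dx":0,"dy":0,"dz":-0.01,"twist":0,"grip":-1},{"dx":0,"dy":0,"dz":-0.015,"twist":0,"grip":-1},{"dx":-0.005,"dy":0,"dz":-0.015,"twist":0,"grip":-1},{"dx":-0.01,"dy":-0.001,"dz":-0.014,"twist":0,"grip":-1},{"dx":-0.016,"dy":-0.002,"dz":-0.013,"twist":0,"grip":-1}]'
python3 -m crank '[{"dx":-0.006,"dy":-0.001,"dz":0.001,"twist":0,"grip":-1},{"dx":-0.012,"dy":-0.001,"dz":0.002,"twist":0,"grip":-1},{"dx":-0.018,"dy":-0.002,"dz":0.003,"twist":0,"grip":-1},{"dx":-0.024,"dy":-0.003,"dz":0.004,"twist":0,"grip":-1},{"dx":-0.03,"dy":-0.0033,"dz":0.005,"twist":0,"grip":-1}]'
```

```text
t: 3.17
eef_pos: [0.522, 0.3702, 0.0739]
ee_rot: [-3.141, -0.001, 0.107]
force: [-1.3, -0.4, -1.4]
width: 0.0006
gripper_force: 0.0
t: 3.58
eef_pos: [0.5044, 0.3683, 0.0618]
ee_rot: [-3.141, -0.001, 0.109]
force: [3.8, 0.5, -1.7]
width: 0.0005
gripper_force: 1.6
t: 4.0
eef_pos: [0.4741, 0.3648, 0.0671]
ee_rot: [-3.141, -0.001, 0.109]
force: [4.2, -1.1, 2.6]
width: 0.0006
gripper_force: 2.0
```

```bash
python3 -m crank '[{"dx":-0.004,"dy":0,"dz":0.001,"twist":0,"grip":-1},{"dx":-0.008,"dy":-0.001,"dz":0.0015,"twist":0,"grip":-1},{"dx":-0.012,"dy":-0.001,"dz":0.002,"twist":0,"grip":-1},{"dx":-0.015,"dy":-0.002,"dz":0.0025,"twist":0,"grip":-1},{"dx":-0.018,"dy":-0.002,"dz":0.003,"twist":0,"grip":-1}]'
python3 -m crank '[{"dx":-0.0015,"dy":0,"dz":0,"twist":0,"grip":-1},{"dx":-0.003,"dy":0,"dz":0.0005,"twist":0,"grip":-1},{"dx":-0.0045,"dy":-0.0005,"dz":0.0008,"twist":0,"grip":-1},{"dx":-0.006,"dy":-0.0007,"dz":0.001,"twist":0,"grip":-1},{"dx":-0.006,"dy":-0.0007,"dz":0.001,"twist":0,"grip":-1}]'
```

```text
t: 4.42
eef_pos: [0.4562, 0.363, 0.0695]
ee_rot: [-3.141, -0.001, 0.109]
force: [4.3, -0.5, 2.1]
width: 0.0004
gripper_force: 2.0
t: 4.83
eef_pos: [0.4518, 0.3625, 0.0701]
ee_rot: [-3.141, -0.003, 0.109]
force: [11.7, 0.8, -4.0]
width: 0.0004
gripper_force: 6.4
```

The sled is at its end stop (11.7 N). Now up and across to above panel a's chimney.

```bash
python3 -m crank '[{"dx":0.004,"dy":0,"dz":0,"twist":0,"grip":-1},{"dx":0.006,"dy":0,"dz":0.03,"twist":0,"grip":-1},{"dx":0.006,"dy":0,"dz":0.065,"twist":0,"grip":-1},{"dx":0.006,"dy":0,"dz":0.1,"twist":0,"grip":-1},{"dx":0.006,"dy":-0.01,"dz":0.13,"twist":0,"grip":-0.27}]'
python3 -m crank '[{"dx":0.01,"dy":-0.03,"dz":0,"twist":0,"grip":-0.27},{"dx":0.023,"dy":-0.065,"dz":0,"twist":0,"grip":-0.27},{"dx":0.036,"dy":-0.1,"dz":0,"twist":0,"grip":-0.27},{"dx":0.049,"dy":-0.135,"dz":0,"twist":0,"grip":-0.27},{"dx":0.06,"dy":-0.165,"dz":0,"twist":0,"grip":-0.27}]'
python3 -m crank '[{"dx":0.005,"dy":-0.025,"dz":0,"twist":0,"grip":-0.27},{"dx":0.01,"dy":-0.05,"dz":-0.02,"twist":0,"grip":-0.27},{"dx":0.018,"dy":-0.078,"dz":-0.05,"twist":0,"grip":-0.27},{"dx":0.018,"dy":-0.078,"dz":-0.07,"twist":0,"grip":-0.27},{"dx":0.018,"dy":-0.078,"dz":-0.07,"twist":0,"grip":-0.27}]'
python3 - <<'E'
from h import *
f=arm.grab_frame("side");g=arm.grab_frame("top");s=arm.get_state();print(s["eef_pos"],s["width"])
a=cv2.resize(f[130:260,260:360,::-1],(400,520),interpolation=cv2.INTER_CUBIC)
b=cv2.resize(g[155:285,350:450,::-1],(400,520),interpolation=cv2.INTER_CUBIC)
cv2.imwrite("pics/p3.png",np.hstack([a,b]))
E
```

```text
t: 5.25
eef_pos: [0.4555, 0.3522, 0.2012]
ee_rot: [3.141, 0.002, 0.109]
force: [0.2, 1.4, 0.8]
width: 0.0036
gripper_force: 0.0
t: 5.67
eef_pos: [0.5151, 0.1846, 0.1993]
ee_rot: [3.141, 0.003, 0.109]
force: [0.6, 0.5, 0.3]
width: 0.0307
gripper_force: 0.0
t: 6.08
eef_pos: [0.5303, 0.1061, 0.1251]
ee_rot: [3.14, 0.01, 0.105]
force: [-1.4, 0.4, -0.3]
width: 0.0318
gripper_force: 0.0
[0.53337161 0.10850041 0.12960513] 0.032111996498075376
```

View pics/p3.png

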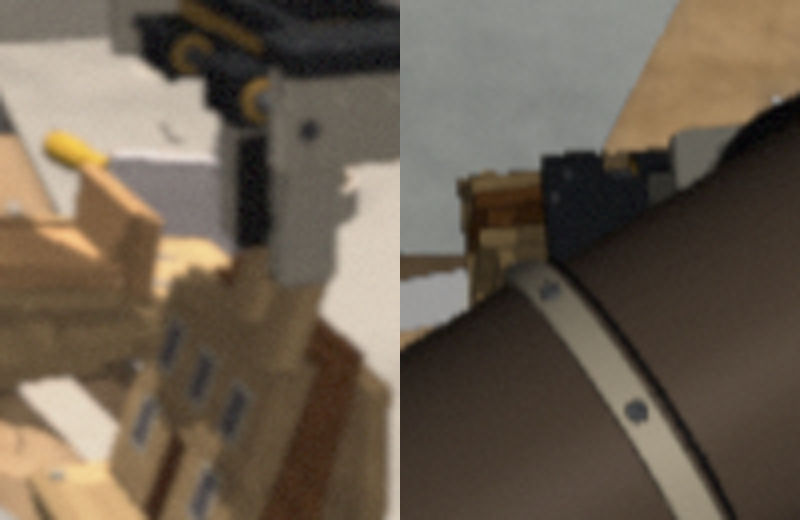

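The side crop shows the near finger in front of chimney a at (300,280) and the far finger's tip at (250,250), just ahead of chimney b. I'll descend in small steps and watch the force.

```bash
python3 -m crank '[{"dx":0,"dy":0,"dz":-0.002,"twist":0,"grip":-0.27},{"dx":0,"dy":0,"dz":-0.005,"twist":0,"grip":-0.27},{"dx":0,"dy":0,"dz":-0.008,"twist":0,"grip":-0.27},{"dx":0,"dy":0,"dz":-0.01,"twist":0,"grip":-0.27},{"dx":0,"dy":0,"dz":-0.01,"twist":0,"grip":-0.27}]'
python3 -m crank '[{"dx":0,"dy":0,"dz":-0.003,"twist":0,"grip":-0.27},{"dx":0,"dy":0,"dz":-0.006,"twist":0,"grip":-0.27},{"dx":0,"dy":0,"dz":-0.009,"twist":0,"grip":-0.27},{"dx":0,"dy":0,"dz":-0.012,"twist":0,"grip":-0.27},{"dx":0,"dy":0,"dz":-0.012,"twist":0,"grip":-0.27}]'
```

```text
t: 6.6
eef_pos: [0.534, 0.1092, 0.1201]
ee_rot: [-3.141, 0.0, 0.109]
force: [0.3, -0.3, -0.9]
width: 0.0318
gripper_force: 0.0
t: 7.02
eef_pos: [0.5338, 0.1086, 0.1073]
ee_rot: [3.141, 0.001, 0.109]
force: [-0.6, -0.1, 0.3]
width: 0.0315
gripper_force: 0.0
```

```bash
python3 -m crank '[{"dx":0,"dy":0,"dz":-0.004,"twist":0,"grip":-0.27},{"dx":0,"dy":0,"dz":-0.008,"twist":0,"grip":-0.27},{"dx":0,"dy":0,"dz":-0.012,"twist":0,"grip":-0.27},{"dx":0,"dy":0,"dz":-0.016,"twist":0,"grip":-0.27},{"dx":0,"dy":0,"dz":-0.016,"twist":0,"grip":-0.27}]'
python3 -m crank '[{"dx":0,"dy":0,"dz":0,"twist":0,"grip":-0.4},{"dx":0,"dy":0,"dz":0,"twist":0,"grip":-0.5},{"dx":0,"dy":0,"dz":0,"twist":0,"grip":-0.7},{"dx":0,"dy":0,"dz":0,"twist":0,"grip":-0.7},{"dx":0,"dy":0,"dz":0,"twist":0,"grip":-0.7}]' 25
```

```text
t: 7.43
eef_pos: [0.5337, 0.1086, 0.0911]
ee_rot: [3.141, 0.001, 0.109]
force: [-0.6, -1.4, 0.8]
width: 0.0317
gripper_force: 0.0
t: 7.85
eef_pos: [0.5343, 0.1089, 0.0923]
ee_rot: [-3.142, -0.0, 0.109]
force: [0.1, 0.1, -1.2]
width: 0.024
gripper_force: 25.0
```

```bash
python3 -m crank '[{"dx":-0.001,"dy":0,"dz":0.004,"twist":0,"grip":-0.7},{"dx":-0.004,"dy":0,"dz":0.01,"twist":0,"grip":-0.7},{"dx":-0.009,"dy":0,"dz":0.018,"twist":0,"grip":-0.7},{"dx":-0.015,"dy":0,"dz":0.028,"twist":0,"grip":-0.7},{"dx":-0.022,"dy":0,"dz":0.04,"twist":0,"grip":-0.7}]' 35
python3 -m crank '[{"dx":-0.01,"dy":0,"dz":0.015,"twist":0,"grip":-0.7},{"dx":-0.02,"dy":0,"dz":0.03,"twist":0,"grip":-0.7},{"dx":-0.03,"dy":0,"dz":0.05,"twist":0,"grip":-0.7},{"dx":-0.04,"dy":0,"dz":0.075,"twist":0,"grip":-0.7},{"dx":-0.04,"dy":0,"dz":0.1,"twist":0,"grip":-0.7}]'
python3 - <<'E'
from h import *
f=arm.grab_frame("side");g=arm.grab_frame("top");s=arm.get_state();print(s["eef_pos"],s["width"],s["force"])
cv2.imwrite("pics/s4.png",f[:,:,::-1]);cv2.imwrite("pics/t4.png",g[:,:,::-1])
cv2.imwrite("pics/p4.png",cv2.resize(f[70:270,210:390,::-1],None,fx=3.6,fy=3,interpolation=cv2.INTER_CUBIC))
E
```

```text
t: 8.27
eef_pos: [0.5115, 0.1088, 0.1331]
ee_rot: [3.141, 0.0, 0.109]
force: [-0.3, -0.5, -0.7]
width: 0.0235
gripper_force: 35.0
t: 8.68
eef_pos: [0.4699, 0.1084, 0.2345]
ee_rot: [-3.141, -0.0, 0.109]
force: [0.5, 0.4, -0.6]
width: 0.0237
gripper_force: 35.0
[0.47371411 0.1097896  0.23805013] 0.02372537160528854 [ 0.40257677 -0.21876733 -1.17793473]
```

View pics/p4.png

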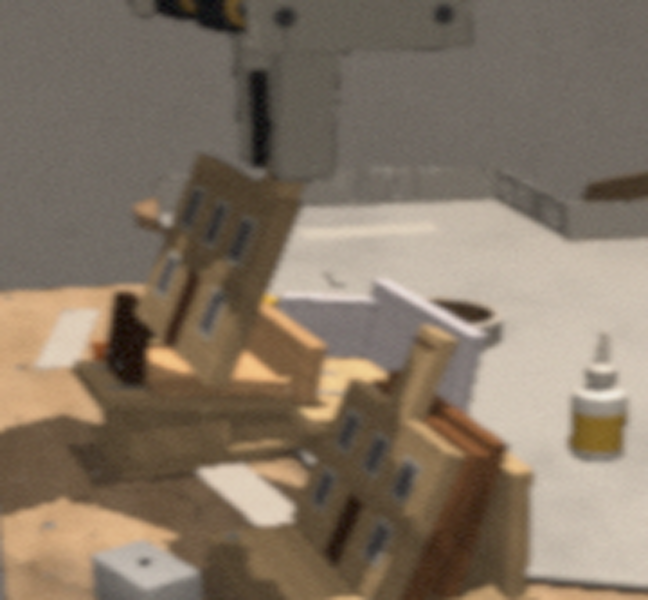

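Panel a hangs in the gripper still leaning, and the rest of the stack (panel b and the boards) still stands. The right edge of its front face runs from crop (300,185) to (235,380). I'll compute its lean and bottom edge and get the press points.

Run:
```python
from h import *
np.set_printoptions(precision=4,suppress=True)
yw=.109; ey=np.array([-np.sin(yw),np.cos(yw),0]);ex=np.array([np.cos(yw),np.sin(yw),0])
t=np.array([.4737,.1098,.238+.025]); q=t-.018*ey
P=[]
for u,v in [(293.3,131.7),(275.3,196.7)]:
    o,d=ray("side",u,v); p=o+d*((q-o)@ey)/(d@ey); P.append(p); print(p,"rel tcp ex,z",(p-t)@ex,(p-t)[2])
v=P[0]-P[1]; print("len",np.linalg.norm(v),"lean",np.degrees(np.arctan2(v@ex,v[2])))
# chimney b in new picture, stop & bed corners
print("chB",tri((600/4+250,155+190/4),(210+437/3.6,70+333/3)))
for a,z in [((75,105),.079),((83,218),.0907),((300,58),.094),((47,85),.094)]: print(pl("top",*tc(*a),z))
```

```text
[0.4741 0.0917 0.2547] rel tcp ex,z -0.0015590869880552961 -0.008347272677295625
[0.4455 0.0886 0.1608] rel tcp ex,z -0.030347924135230693 -0.10215572574771362
len 0.09812656628941727 lean 17.060704565048905
chB (array([0.5529, 0.1609, 0.1517]), np.float64(0.0022026198725084603))
[0.6008 0.4462 0.079 ]
[0.5361 0.438  0.0907]
[0.6272 0.3185 0.094 ]
[0.61   0.4597 0.094 ]
```

```bash
python3 -m crank '[{"dx":0.01,"dy":0.02,"dz":0,"twist":0,"grip":-0.7},{"dx":0.027,"dy":0.045,"dz":0,"twist":0,"grip":-0.7},{"dx":0.045,"dy":0.07,"dz":0,"twist":0.5,"grip":-0.7},{"dx":0.06,"dy":0.095,"dz":0,"twist":0.5,"grip":-0.7},{"dx":0.075,"dy":0.12,"dz":0,"twist":0.5,"grip":-0.7}]'
python3 -m crank '[{"dx":0.018,"dy":0.028,"dz":0,"twist":0,"grip":-0.7},{"dx":0.036,"dy":0.056,"dz":0,"twist":0,"grip":-0.7},{"dx":0.054,"dy":0.082,"dz":0,"twist":0,"grip":-0.7},{"dx":0.066,"dy":0.1,"dz":0,"twist":0,"grip":-0.7},{"dx":0.07,"dy":0.107,"dz":0,"twist":0,"grip":-0.7}]'
python3 -m crank '[{"dx":0,"dy":0,"dz":-0.015,"twist":0,"grip":-0.7},{"dx":0,"dy":0,"dz":-0.035,"twist":0,"grip":-0.7},{"dx":0,"dy":0,"dz":-0.055,"twist":0,"grip":-0.7},{"dx":0,"dy":0,"dz":-0.07,"twist":0,"grip":-0.7},{"dx":0,"dy":0,"dz":-0.08,"twist":0,"grip":-0.7}]'
python3 -m crank '[{"dx":0,"dy":0,"dz":0,"twist":0,"grip":-0.7},{"dx":0,"dy":0,"dz":-0.01,"twist":0,"grip":-0.7},{"dx":0,"dy":0,"dz":-0.02,"twist":0,"grip":-0.7},{"dx":0,"dy":0,"dz":-0.026,"twist":0,"grip":-0.7},{"dx":0,"dy":0,"dz":-0.026,"twist":0,"grip":-0.7}]'
python3 - <<'E'
from h import *
f=arm.grab_frame("side");g=arm.grab_frame("top");s=arm.get_state();print(s["eef_pos"],s["width"],s["force"])
cv2.imwrite("pics/s5.png",f[:,:,::-1]);cv2.imwrite("pics/t5.png",g[:,:,::-1])
a=cv2.resize(f[90:230,230:370,::-1],(400,400),interpolation=cv2.INTER_CUBIC)
b=cv2.resize(g[130:270,240:380,::-1],(400,400),interpolation=cv2.INTER_CUBIC)
cv2.imwrite("pics/p5.png",np.hstack([a,b]))
E
```

```text
t: 9.2
eef_pos: [0.5474, 0.23, 0.2331]
ee_rot: [-3.141, -0.001, 0.118]
force: [-0.2, -0.3, -0.5]
width: 0.0234
gripper_force: 35.0
t: 9.62
eef_pos: [0.6179, 0.3381, 0.2314]
ee_rot: [3.141, 0.001, 0.119]
force: [-0.3, -0.3, -1.5]
width: 0.0237
gripper_force: 35.0
t: 10.03
eef_pos: [0.6159, 0.3351, 0.1509]
ee_rot: [3.141, 0.002, 0.117]
force: [-0.3, 0.7, -0.7]
width: 0.024
gripper_force: 35.0
t: 10.45
eef_pos: [0.6164, 0.3354, 0.1246]
ee_rot: [3.141, 0.002, 0.117]
force: [-0.4, 0.5, -1.2]
width: 0.0236
gripper_force: 35.0
[0.61729998 0.33580106 0.12613722] 0.0234480886730937 [ 0.58484923 -0.22903433 -0.31746903]
```

View pics/p5.png

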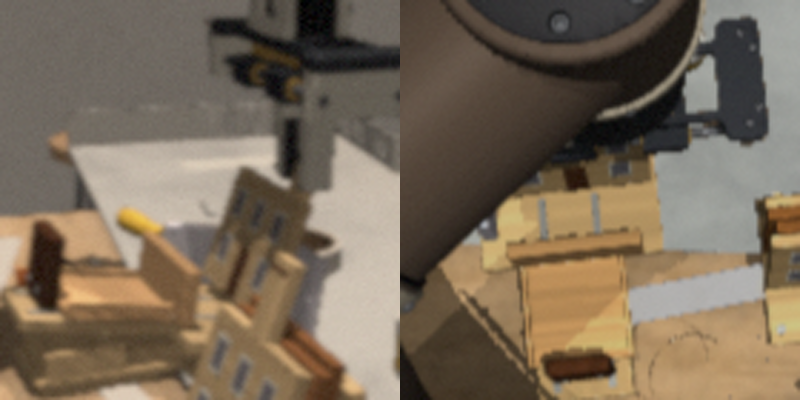

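The side crop shows panel a behind the open jaw, in front of the fence and leaning slightly more than it. The top crop shows the sled fully open with the panel between jaw and fence. I'll lower it to contact.

```bash
python3 -m crank '[{"dx":0,"dy":0,"dz":-0.003,"twist":0,"grip":-0.7},{"dx":0,"dy":0,"dz":-0.006,"twist":0,"grip":-0.7},{"dx":0,"dy":0,"dz":-0.009,"twist":0,"grip":-0.7},{"dx":0,"dy":0,"dz":-0.011,"twist":0,"grip":-0.7},{"dx":0,"dy":0,"dz":-0.011,"twist":0,"grip":-0.7}]'
python3 -m crank '[{"dx":0,"dy":0,"dz":-0.001,"twist":0,"grip":-0.7},{"dx":0,"dy":0,"dz":-0.002,"twist":0,"grip":-0.7},{"dx":0,"dy":0,"dz":-0.003,"twist":0,"grip":-0.7},{"dx":0,"dy":0,"dz":-0.004,"twist":0,"grip":-0.7},{"dx":0,"dy":0,"dz":-0.004,"twist":0,"grip":-0.7}]'
```

```text
t: 10.97
eef_pos: [0.617, 0.3356, 0.1145]
ee_rot: [3.141, 0.001, 0.118]
force: [-1.0, -0.2, -0.7]
width: 0.0236
gripper_force: 35.0
t: 11.38
eef_pos: [0.6178, 0.336, 0.112]
ee_rot: [-3.141, -0.001, 0.118]
force: [0.4, -0.8, 3.4]
width: 0.0233
gripper_force: 35.0
```

```bash
python3 -m crank '[{"dx":0,"dy":0.002,"dz":0.001,"twist":0,"grip":-0.7},{"dx":0,"dy":0.003,"dz":0.001,"twist":0,"grip":-0.7},{"dx":-0.001,"dy":0.005,"dz":0.001,"twist":0,"grip":-0.7},{"dx":-0.001,"dy":0.006,"dz":0.001,"twist":0,"grip":-0.7},{"dx":-0.001,"dy":0.006,"dz":0.001,"twist":0,"grip":-0.7}]'
python3 -m crank '[{"dx":0,"dy":0.001,"dz":0,"twist":0,"grip":-0.7},{"dx":0,"dy":0.002,"dz":0,"twist":0,"grip":-0.7},{"dx":0,"dy":0.003,"dz":0,"twist":0,"grip":-0.7},{"dx":0,"dy":0.004,"dz":0,"twist":0,"grip":-0.7},{"dx":0,"dy":0.004,"dz":0,"twist":0,"grip":-0.7}]'
```

```text
t: 11.8
eef_pos: [0.6162, 0.3421, 0.1121]
ee_rot: [3.141, -0.0, 0.118]
force: [-0.4, -0.9, 1.0]
width: 0.0237
gripper_force: 35.0
t: 12.22
eef_pos: [0.6162, 0.3461, 0.1121]
ee_rot: [-3.142, 0.0, 0.118]
force: [0.7, -1.1, 0.5]
width: 0.0241
gripper_force: 35.0
```

```bash
python3 -m crank '[{"dx":0,"dy":0.001,"dz":0,"twist":0,"grip":-0.7},{"dx":0,"dy":0.002,"dz":0,"twist":0,"grip":-0.7},{"dx":0,"dy":0.003,"dz":0,"twist":0,"grip":-0.7},{"dx":0,"dy":0.003,"dz":0,"twist":0,"grip":-0.7},{"dx":0,"dy":0.003,"dz":0,"twist":0,"grip":-0.7}]'
python3 -m crank '[{"dx":0,"dy":0.001,"dz":0,"twist":0,"grip":-0.7},{"dx":0,"dy":0.002,"dz":0,"twist":0,"grip":-0.7},{"dx":0,"dy":0.003,"dz":0,"twist":0,"grip":-0.7},{"dx":0,"dy":0.003,"dz":0,"twist":0,"grip":-0.7},{"dx":0,"dy":0.003,"dz":0,"twist":0,"grip":-0.7}]'
python3 - <<'E'
from h import *
g=arm.grab_frame("side")
cv2.imwrite("pics/s6.png",g[:,:,::-1])
E
```

```text
t: 12.63
eef_pos: [0.6164, 0.347, 0.1123]
ee_rot: [3.139, 0.001, 0.117]
force: [2.0, -7.0, 2.9]
width: 0.0233
gripper_force: 35.0
t: 13.05
eef_pos: [0.6168, 0.3475, 0.1128]
ee_rot: [3.136, 0.001, 0.117]
force: [3.1, -14.9, 5.9]
width: 0.0236
gripper_force: 35.1
```

```bash
python3 -m crank '[{"dx":0,"dy":-0.002,"dz":0,"twist":0,"grip":-0.7},{"dx":0.002,"dy":-0.0035,"dz":-0.001,"twist":0,"grip":-0.7},{"dx":0.004,"dy":-0.0035,"dz":-0.001,"twist":0,"grip":-0.7},{"dx":0.005,"dy":-0.0035,"dz":-0.001,"twist":0,"grip":-0.7},{"dx":0.005,"dy":-0.0035,"dz":-0.001,"twist":0,"grip":-0.7}]'
python3 -m crank '[{"dx":0,"dy":0,"dz":0,"twist":0,"grip":-0.4},{"dx":0,"dy":0,"dz":0,"twist":0,"grip":-0.25},{"dx":0,"dy":0,"dz":0,"twist":0,"grip":-0.2},{"dx":0,"dy":0,"dz":0,"twist":0,"grip":-0.2},{"dx":0,"dy":0,"dz":0,"twist":0,"grip":-0.2}]'
python3 -m crank '[{"dx":0,"dy":0,"dz":0.01,"twist":0,"grip":-0.2},{"dx":0,"dy":0,"dz":0.03,"twist":0,"grip":-0.2},{"dx":0,"dy":0,"dz":0.06,"twist":0,"grip":-0.2},{"dx":0,"dy":0,"dz":0.09,"twist":0,"grip":-0.2},{"dx":0,"dy":0,"dz":0.12,"twist":0,"grip":-0.2}]'
python3 -m crank '[{"dx":-0.015,"dy":-0.03,"dz":0,"twist":0,"grip":-0.2},{"dx":-0.03,"dy":-0.06,"dz":0,"twist":0,"grip":-0.2},{"dx":-0.045,"dy":-0.095,"dz":0,"twist":0,"grip":-0.2},{"dx":-0.06,"dy":-0.13,"dz":0,"twist":0,"grip":-0.2},{"dx":-0.075,"dy":-0.165,"dz":0,"twist":0,"grip":-0.2}]'
python3 - <<'E'
from h import *
f=arm.grab_frame("side");g=arm.grab_frame("top");s=arm.get_state();print(s["eef_pos"],s["width"],s["force"])
cv2.imwrite("pics/s7.png",f[:,:,::-1]);cv2.imwrite("pics/t7.png",g[:,:,::-1])
a=cv2.resize(f[110:250,240:380,::-1],(400,400),interpolation=cv2.INTER_CUBIC)
b=cv2.resize(g[140:280,250:390,::-1],(400,400),interpolation=cv2.INTER_CUBIC)
cv2.imwrite("pics/p7.png",np.hstack([a,b]))
E
```

```text
t: 13.52
eef_pos: [0.621, 0.3476, 0.1109]
ee_rot: [3.14, 0.001, 0.118]
force: [-1.4, -5.7, 2.6]
width: 0.0239
gripper_force: 35.1
t: 13.93
eef_pos: [0.6213, 0.349, 0.1111]
ee_rot: [-3.141, -0.0, 0.118]
force: [0.3, -0.1, -0.0]
width: 0.035
gripper_force: 0.0
t: 14.35
eef_pos: [0.6212, 0.3484, 0.2333]
ee_rot: [-3.141, -0.0, 0.118]
force: [0.2, 0.1, 0.7]
width: 0.0348
gripper_force: 0.0
t: 14.77
eef_pos: [0.5454, 0.1822, 0.2321]
ee_rot: [-3.141, -0.001, 0.118]
force: [1.0, -0.4, 1.0]
width: 0.0348
gripper_force: 0.0
[0.54435708 0.17966874 0.23330576] 0.03509524669078166 [1.63324378 0.23370958 0.08786284]
```

View pics/p7.png

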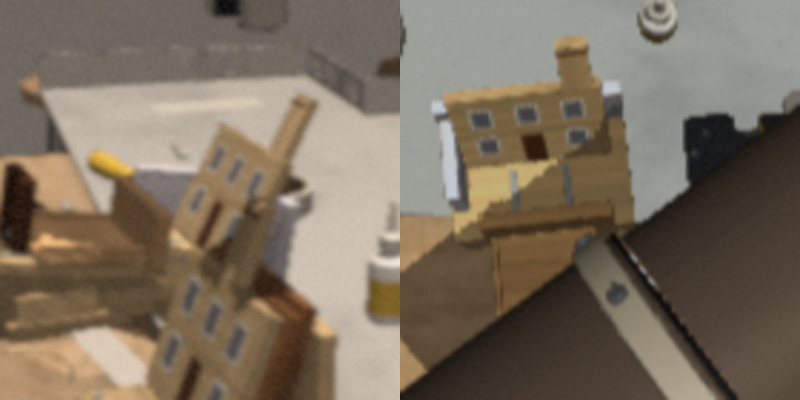

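Panel a stands in the press leaning on the fence, next to the stop; b is still in the rack. Now panel b.

```bash
python3 -m crank '[{"dx":0.001,"dy":-0.01,"dz":-0.02,"twist":-0.5,"grip":-0.15},{"dx":0.002,"dy":-0.02,"dz":-0.04,"twist":-0.5,"grip":-0.15},{"dx":0.002,"dy":-0.02,"dz":-0.06,"twist":-0.5,"grip":-0.15},{"dx":0.002,"dy":-0.02,"dz":-0.08,"twist":-0.5,"grip":-0.15},{"dx":0.002,"dy":-0.02,"dz":-0.095,"twist":-0.5,"grip":-0.15}]'
python3 -m crank '[{"dx":0,"dy":0,"dz":0,"twist":0,"grip":-0.15},{"dx":0,"dy":0,"dz":-0.006,"twist":0,"grip":-0.15},{"dx":0,"dy":0,"dz":-0.012,"twist":0,"grip":-0.15},{"dx":0,"dy":0,"dz":-0.018,"twist":0,"grip":-0.15},{"dx":0,"dy":0,"dz":-0.018,"twist":0,"grip":-0.15}]'
python3 -m crank '[{"dx":0,"dy":0,"dz":-0.005,"twist":0,"grip":-0.15},{"dx":0,"dy":0,"dz":-0.01,"twist":0,"grip":-0.15},{"dx":0,"dy":0,"dz":-0.016,"twist":0,"grip":-0.15},{"dx":0,"dy":0,"dz":-0.022,"twist":0,"grip":-0.15},{"dx":0,"dy":0,"dz":-0.026,"twist":0,"grip":-0.15}]'
```

```text
t: 15.28
eef_pos: [0.5481, 0.1633, 0.1355]
ee_rot: [-3.141, 0.0, 0.109]
force: [-0.7, 0.6, -1.4]
width: 0.0376
gripper_force: 0.0
t: 15.7
eef_pos: [0.5479, 0.1634, 0.1176]
ee_rot: [3.142, 0.001, 0.109]
force: [-0.7, 0.1, 1.4]
width: 0.0372
gripper_force: 0.0
t: 16.12
eef_pos: [0.5479, 0.1632, 0.0912]
ee_rot: [3.141, 0.001, 0.109]
force: [0.3, 0.2, -0.4]
width: 0.0372
gripper_force: 0.0
```

```bash
python3 -m crank '[{"dx":-0.002,"dy":-0.003,"dz":0,"twist":0,"grip":-0.3},{"dx":-0.002,"dy":-0.003,"dz":0,"twist":0,"grip":-0.5},{"dx":-0.002,"dy":-0.003,"dz":0,"twist":0,"grip":-0.7},{"dx":-0.002,"dy":-0.003,"dz":0,"twist":0,"grip":-0.7},{"dx":-0.002,"dy":-0.003,"dz":0,"twist":0,"grip":-0.7}]' 35
python3 -m crank '[{"dx":-0.001,"dy":0,"dz":0.004,"twist":0,"grip":-0.7},{"dx":-0.004,"dy":0,"dz":0.01,"twist":0,"grip":-0.7},{"dx":-0.009,"dy":0,"dz":0.018,"twist":0,"grip":-0.7},{"dx":-0.015,"dy":0,"dz":0.028,"twist":0,"grip":-0.7},{"dx":-0.022,"dy":0,"dz":0.04,"twist":0,"grip":-0.7}]'
python3 -m crank '[{"dx":-0.01,"dy":0,"dz":0.015,"twist":0,"grip":-0.7},{"dx":-0.02,"dy":0,"dz":0.03,"twist":0,"grip":-0.7},{"dx":-0.03,"dy":0,"dz":0.05,"twist":0,"grip":-0.7},{"dx":-0.04,"dy":0,"dz":0.075,"twist":0,"grip":-0.7},{"dx":-0.04,"dy":0,"dz":0.1,"twist":0,"grip":-0.7}]'
python3 - <<'E'
from h import *
f=arm.grab_frame("side");g=arm.grab_frame("top");s=arm.get_state();print(s["eef_pos"],s["width"],s["force"])
cv2.imwrite("pics/s8.png",f[:,:,::-1]);cv2.imwrite("pics/t8.png",g[:,:,::-1])
cv2.imwrite("pics/p8.png",cv2.resize(f[70:270,210:390,::-1],None,fx=3.6,fy=3,interpolation=cv2.INTER_CUBIC))
E
```

```text
t: 16.53
eef_pos: [0.5462, 0.1603, 0.0923]
ee_rot: [-3.142, -0.0, 0.109]
force: [-0.8, -0.9, -0.7]
width: 0.0243
gripper_force: 35.0
t: 16.95
eef_pos: [0.5236, 0.1603, 0.1331]
ee_rot: [3.142, 0.0, 0.109]
force: [-0.0, 0.8, -0.8]
width: 0.0238
gripper_force: 35.0
t: 17.37
eef_pos: [0.482, 0.1599, 0.2345]
ee_rot: [-3.141, -0.0, 0.109]
force: [1.2, 0.4, -1.2]
width: 0.0241
gripper_force: 35.0
[0.48567585 0.16153024 0.23824205] 0.023782975701036862 [ 0.01652969  0.92558138 -0.65263598]
```

View pics/p8.png

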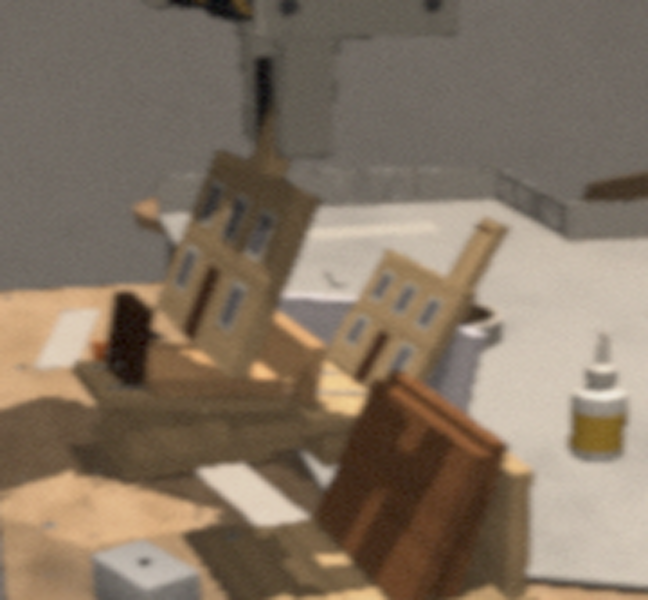

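Panel b is held, panel a leans on the fence in the press, and only the two brown boards are left in the rack, still leaning. Carrying b over, 12 mm further forward than a.

```bash
python3 -m crank '[{"dx":0.01,"dy":0.02,"dz":0,"twist":0,"grip":-0.7},{"dx":0.022,"dy":0.04,"dz":0,"twist":0.5,"grip":-0.7},{"dx":0.036,"dy":0.066,"dz":0,"twist":0.5,"grip":-0.7},{"dx":0.05,"dy":0.092,"dz":0,"twist":0.5,"grip":-0.7},{"dx":0.063,"dy":0.117,"dz":0,"twist":0.5,"grip":-0.7}]'
python3 -m crank '[{"dx":0.014,"dy":0.026,"dz":0,"twist":0,"grip":-0.7},{"dx":0.028,"dy":0.052,"dz":0,"twist":0,"grip":-0.7},{"dx":0.042,"dy":0.077,"dz":0,"twist":0,"grip":-0.7},{"dx":0.052,"dy":0.096,"dz":0,"twist":0,"grip":-0.7},{"dx":0.056,"dy":0.102,"dz":0,"twist":0,"grip":-0.7}]'
python3 -m crank '[{"dx":0,"dy":0,"dz":0,"twist":0,"grip":-0.7},{"dx":0,"dy":0,"dz":0,"twist":0,"grip":-0.7},{"dx":0,"dy":0,"dz":-0.02,"twist":0,"grip":-0.7},{"dx":0,"dy":0,"dz":-0.035,"twist":0,"grip":-0.7},{"dx":0,"dy":0,"dz":-0.04,"twist":0,"grip":-0.7}]'
```

```text
t: 17.88
eef_pos: [0.5474, 0.2785, 0.2332]
ee_rot: [-3.141, -0.001, 0.118]
force: [-0.3, -0.1, -0.2]
width: 0.0235
gripper_force: 35.0
t: 18.3
eef_pos: [0.6035, 0.3818, 0.2316]
ee_rot: [3.141, 0.0, 0.119]
force: [-0.2, -0.4, -0.8]
width: 0.0237
gripper_force: 35.0
t: 18.72
eef_pos: [0.6016, 0.3777, 0.1906]
ee_rot: [3.141, 0.003, 0.117]
force: [-0.3, -0.6, -1.6]
width: 0.0238
gripper_force: 35.0
```

```bash
python3 -m crank '[{"dx":0.001,"dy":0,"dz":-0.01,"twist":0,"grip":-0.7},{"dx":0.001,"dy":0,"dz":-0.025,"twist":0,"grip":-0.7},{"dx":0.001,"dy":0,"dz":-0.045,"twist":0,"grip":-0.7},{"dx":0.001,"dy":0,"dz":-0.062,"twist":0,"grip":-0.7},{"dx":0.001,"dy":0,"dz":-0.07,"twist":0,"grip":-0.7}]'
python3 -m crank '[{"dx":0,"dy":0,"dz":-0.001,"twist":0,"grip":-0.7},{"dx":0,"dy":0,"dz":-0.002,"twist":0,"grip":-0.7},{"dx":0,"dy":0,"dz":-0.004,"twist":0,"grip":-0.7},{"dx":0,"dy":0,"dz":-0.006,"twist":0,"grip":-0.7},{"dx":0,"dy":0,"dz":-0.006,"twist":0,"grip":-0.7}]'
python3 - <<'E'
from h import *
f=arm.grab_frame("side");cv2.imwrite("pics/s9.png",f[:,:,::-1]);print(arm.get_state()["eef_pos"],arm.get_state()["force"])
E
```

```text
t: 19.13
eef_pos: [0.6035, 0.3784, 0.1205]
ee_rot: [3.141, 0.002, 0.117]
force: [-0.6, 0.5, -2.1]
width: 0.024
gripper_force: 35.0
t: 19.55
eef_pos: [0.6044, 0.3796, 0.1167]
ee_rot: [-3.141, -0.001, 0.118]
force: [0.0, -0.0, -0.6]
width: 0.0235
gripper_force: 35.0
[0.60442195 0.37955403 0.11672439] [-0.9502507  -0.48034239 -0.43215007]
```

```bash
python3 -m crank '[{"dx":0,"dy":0,"dz":-0.001,"twist":0,"grip":-0.7},{"dx":0,"dy":0,"dz":-0.002,"twist":0,"grip":-0.7},{"dx":0,"dy":0,"dz":-0.003,"twist":0,"grip":-0.7},{"dx":0,"dy":0,"dz":-0.003,"twist":0,"grip":-0.7},{"dx":0,"dy":0,"dz":-0.003,"twist":0,"grip":-0.7}]'
```

```text
t: 20.02
eef_pos: [0.6048, 0.3797, 0.1144]
ee_rot: [-3.141, -0.002, 0.118]
force: [-0.7, 0.3, 4.2]
width: 0.0237
gripper_force: 35.0
```

```bash
python3 -m crank '[{"dx":0,"dy":0.001,"dz":0.001,"twist":0,"grip":-0.7},{"dx":0,"dy":0.003,"dz":0.001,"twist":0,"grip":-0.7},{"dx":-0.001,"dy":0.005,"dz":0.001,"twist":0,"grip":-0.7},{"dx":-0.001,"dy":0.006,"dz":0.001,"twist":0,"grip":-0.7},{"dx":-0.001,"dy":0.006,"dz":0.001,"twist":0,"grip":-0.7}]'
python3 -m crank '[{"dx":0,"dy":0.001,"dz":0,"twist":0,"grip":-0.7},{"dx":0,"dy":0.002,"dz":0,"twist":0,"grip":-0.7},{"dx":0,"dy":0.003,"dz":0,"twist":0,"grip":-0.7},{"dx":0,"dy":0.004,"dz":0,"twist":0,"grip":-0.7},{"dx":0,"dy":0.004,"dz":0,"twist":0,"grip":-0.7}]'
```

```text
t: 20.43
eef_pos: [0.6036, 0.3854, 0.1145]
ee_rot: [3.141, -0.001, 0.118]
force: [1.1, -2.6, 3.4]
width: 0.0237
gripper_force: 35.0
t: 20.85
eef_pos: [0.6036, 0.3874, 0.1144]
ee_rot: [3.139, 0.001, 0.117]
force: [1.6, -7.6, 6.7]
width: 0.0237
gripper_force: 35.0
```

```bash
python3 -m crank '[{"dx":0,"dy":0.001,"dz":0,"twist":0,"grip":-0.7},{"dx":0,"dy":0.002,"dz":0,"twist":0,"grip":-0.7},{"dx":0,"dy":0.001,"dz":0,"twist":0,"grip":-0.7},{"dx":0.001,"dy":-0.001,"dz":0,"twist":0,"grip":-0.7},{"dx":0.002,"dy":-0.002,"dz":0,"twist":0,"grip":-0.7}]'
python3 -m crank '[{"dx":0.002,"dy":0,"dz":0,"twist":0,"grip":-0.7},{"dx":0.004,"dy":0,"dz":-0.001,"twist":0,"grip":-0.7},{"dx":0.005,"dy":0,"dz":-0.001,"twist":0,"grip":-0.7},{"dx":0.006,"dy":0,"dz":-0.001,"twist":0,"grip":-0.7},{"dx":0.006,"dy":0,"dz":-0.001,"twist":0,"grip":-0.7}]'
```

```text
t: 21.27
eef_pos: [0.6049, 0.3871, 0.1142]
ee_rot: [-3.141, 0.001, 0.117]
force: [-1.2, -1.3, 3.9]
width: 0.0237
gripper_force: 35.0
t: 21.68
eef_pos: [0.6112, 0.3879, 0.113]
ee_rot: [-3.141, 0.0, 0.118]
force: [-1.2, 0.0, 4.6]
width: 0.0239
gripper_force: 35.0
```

```bash
python3 -m crank '[{"dx":0,"dy":0,"dz":0,"twist":0,"grip":-0.42},{"dx":0,"dy":0,"dz":0,"twist":0,"grip":-0.36},{"dx":0,"dy":0,"dz":0,"twist":0,"grip":-0.36},{"dx":0,"dy":0,"dz":0,"twist":0,"grip":-0.36},{"dx":0,"dy":0,"dz":0,"twist":0,"grip":-0.36}]'
python3 -m crank '[{"dx":-0.001,"dy":0,"dz":0.005,"twist":0,"grip":-0.36},{"dx":-0.002,"dy":0,"dz":0.02,"twist":0,"grip":-0.36},{"dx":-0.003,"dy":0,"dz":0.045,"twist":0,"grip":-0.36},{"dx":-0.003,"dy":0,"dz":0.075,"twist":0,"grip":-0.36},{"dx":-0.003,"dy":0,"dz":0.11,"twist":0,"grip":-0.36}]'
python3 -m crank '[{"dx":-0.035,"dy":-0.003,"dz":0,"twist":0,"grip":-1},{"dx":-0.07,"dy":-0.006,"dz":0,"twist":0,"grip":-1},{"dx":-0.105,"dy":-0.01,"dz":0,"twist":0,"grip":-1},{"dx":-0.14,"dy":-0.015,"dz":0,"twist":0,"grip":-1},{"dx":-0.17,"dy":-0.02,"dz":0,"twist":0,"grip":-1}]'
python3 - <<'E'
from h import *
f=arm.grab_frame("side");cv2.imwrite("pics/s10.png",f[:,:,::-1]);g=arm.grab_frame("top");cv2.imwrite("pics/t10.png",g[:,:,::-1])
E
```

```text
t: 22.1
eef_pos: [0.6112, 0.3874, 0.1128]
ee_rot: [3.141, 0.0, 0.118]
force: [0.1, 0.2, 0.1]
width: 0.0283
gripper_force: 0.0
t: 22.52
eef_pos: [0.6074, 0.3868, 0.2232]
ee_rot: [3.14, 0.002, 0.118]
force: [0.6, 0.6, -0.6]
width: 0.0284
gripper_force: 0.0
t: 22.93
eef_pos: [0.4363, 0.3669, 0.2236]
ee_rot: [-3.141, -0.0, 0.118]
force: [-0.1, 0.6, 0.7]
width: 0.0019
gripper_force: 0.0
```

```bash
python3 -m crank '[{"dx":-0.015,"dy":-0.002,"dz":0,"twist":0,"grip":-1},{"dx":-0.032,"dy":-0.004,"dz":0,"twist":0,"grip":-1},{"dx":-0.032,"dy":-0.004,"dz":-0.025,"twist":0,"grip":-1},{"dx":-0.032,"dy":-0.004,"dz":-0.055,"twist":0,"grip":-1},{"dx":-0.032,"dy":-0.004,"dz":-0.085,"twist":0,"grip":-1}]'
python3 -m crank '[{"dx":0,"dy":0,"dz":-0.02,"twist":0,"grip":-1},{"dx":0,"dy":0,"dz":-0.04,"twist":0,"grip":-1},{"dx":0,"dy":0,"dz":-0.06,"twist":0,"grip":-1},{"dx":0,"dy":0,"dz":-0.07,"twist":0,"grip":-1},{"dx":0,"dy":0,"dz":-0.07,"twist":0,"grip":-1}]'
python3 -m crank '[{"dx":0.003,"dy":0,"dz":0,"twist":0,"grip":-1},{"dx":0.006,"dy":0.0005,"dz":-0.001,"twist":0,"grip":-1},{"dx":0.009,"dy":0.001,"dz":-0.002,"twist":0,"grip":-1},{"dx":0.012,"dy":0.001,"dz":-0.002,"twist":0,"grip":-1},{"dx":0.015,"dy":0.0017,"dz":-0.0026,"twist":0,"grip":-1}]'
python3 -m crank '[{"dx":0.004,"dy":0.0005,"dz":-0.0007,"twist":0,"grip":-1},{"dx":0.008,"dy":0.001,"dz":-0.0014,"twist":0,"grip":-1},{"dx":0.012,"dy":0.0014,"dz":-0.002,"twist":0,"grip":-1},{"dx":0.016,"dy":0.0018,"dz":-0.0027,"twist":0,"grip":-1},{"dx":0.02,"dy":0.0023,"dz":-0.0035,"twist":0,"grip":-1}]'
```

```text
t: 23.45
eef_pos: [0.4067, 0.3643, 0.1387]
ee_rot: [-3.139, -0.002, 0.118]
force: [0.5, -0.3, -0.9]
width: 0.0003
gripper_force: 0.0
t: 23.87
eef_pos: [0.4057, 0.3622, 0.0662]
ee_rot: [3.139, 0.002, 0.117]
force: [-0.7, 0.3, 0.4]
width: 0.0003
gripper_force: 0.0
t: 24.28
eef_pos: [0.4218, 0.3655, 0.0664]
ee_rot: [-3.14, -0.001, 0.118]
force: [-1.8, -0.2, 2.2]
width: 0.0005
gripper_force: 1.0
t: 24.7
eef_pos: [0.4417, 0.3675, 0.062]
ee_rot: [-3.141, -0.0, 0.118]
force: [-1.2, 0.3, 2.0]
width: 0.0002
gripper_force: 1.1
```

```bash
python3 -m crank '[{"dx":0.004,"dy":0.0005,"dz":-0.0007,"twist":0,"grip":-1},{"dx":0.008,"dy":0.001,"dz":-0.0014,"twist":0,"grip":-1},{"dx":0.012,"dy":0.0014,"dz":-0.002,"twist":0,"grip":-1},{"dx":0.016,"dy":0.0018,"dz":-0.0027,"twist":0,"grip":-1},{"dx":0.02,"dy":0.0023,"dz":-0.0035,"twist":0,"grip":-1}]'
python3 -m crank '[{"dx":0.002,"dy":0,"dz":-0.0004,"twist":0,"grip":-1},{"dx":0.004,"dy":0.0005,"dz":-0.0007,"twist":0,"grip":-1},{"dx":0.006,"dy":0.0007,"dz":-0.001,"twist":0,"grip":-1},{"dx":0.008,"dy":0.001,"dz":-0.0014,"twist":0,"grip":-1},{"dx":0.008,"dy":0.001,"dz":-0.0014,"twist":0,"grip":-1}]'
```

```text
t: 25.12
eef_pos: [0.4615, 0.3698, 0.0584]
ee_rot: [-3.141, 0.0, 0.118]
force: [-3.6, 2.3, 1.4]
width: 0.0007
gripper_force: 1.5
t: 25.53
eef_pos: [0.4696, 0.3705, 0.057]
ee_rot: [3.141, 0.0, 0.118]
force: [-1.5, 0.1, -0.1]
width: 0.0
gripper_force: 0.4
```

```bash
python3 -m crank '[{"dx":0.001,"dy":0,"dz":-0.0002,"twist":0,"grip":-1},{"dx":0.002,"dy":0,"dz":-0.0004,"twist":0,"grip":-1},{"dx":0.003,"dy":0.0003,"dz":-0.0005,"twist":0,"grip":-1},{"dx":0.004,"dy":0.0004,"dz":-0.0007,"twist":0,"grip":-1},{"dx":0.004,"dy":0.0004,"dz":-0.0007,"twist":0,"grip":-1}]'
python3 -m crank '[{"dx":0.001,"dy":0,"dz":-0.0002,"twist":0,"grip":-1},{"dx":0.002,"dy":0,"dz":-0.0004,"twist":0,"grip":-1},{"dx":0.003,"dy":0.0003,"dz":-0.0005,"twist":0,"grip":-1},{"dx":0.004,"dy":0.0004,"dz":-0.0007,"twist":0,"grip":-1},{"dx":0.004,"dy":0.0004,"dz":-0.0007,"twist":0,"grip":-1}]'
python3 - <<'E'
from h import *
f=arm.grab_frame("side");cv2.imwrite("pics/s11.png",f[:,:,::-1]);g=arm.grab_frame("top");cv2.imwrite("pics/t11.png",g[:,:,::-1])
E
```

```text
t: 25.95
eef_pos: [0.4703, 0.3705, 0.0567]
ee_rot: [3.141, 0.004, 0.118]
force: [-18.7, 1.5, 11.9]
width: 0.0004
gripper_force: 9.9
t: 26.37
eef_pos: [0.4705, 0.3704, 0.0566]
ee_rot: [3.14, 0.009, 0.118]
force: [-40.1, 2.0, 28.2]
width: 0.0004
gripper_force: 21.9
```

The sled has met firm resistance at 40 N. I'll back off, clear the view and check the press.

```bash
python3 -m crank '[{"dx":-0.008,"dy":-0.001,"dz":0.001,"twist":0,"grip":-1},{"dx":-0.016,"dy":-0.002,"dz":0.003,"twist":0,"grip":-1},{"dx":-0.03,"dy":-0.003,"dz":0.03,"twist":0,"grip":-1},{"dx":-0.035,"dy":-0.003,"dz":0.07,"twist":0,"grip":-1},{"dx":-0.04,"dy":-0.003,"dz":0.11,"twist":0,"grip":-1}]'
python3 -m crank '[{"dx":-0.02,"dy":0.03,"dz":0.02,"twist":0,"grip":-1},{"dx":-0.04,"dy":0.06,"dz":0.03,"twist":0,"grip":-1},{"dx":-0.06,"dy":0.09,"dz":0.03,"twist":0,"grip":-1},{"dx":-0.08,"dy":0.12,"dz":0.03,"twist":0,"grip":-1},{"dx":-0.1,"dy":0.15,"dz":0.03,"twist":0,"grip":-1}]'
python3 -m crank '[{"dx":-0.02,"dy":0.03,"dz":0,"twist":0,"grip":-1},{"dx":-0.04,"dy":0.06,"dz":0,"twist":0,"grip":-1},{"dx":-0.06,"dy":0.09,"dz":0,"twist":0,"grip":-1},{"dx":-0.06,"dy":0.1,"dz":0,"twist":0,"grip":-1},{"dx":-0.06,"dy":0.1,"dz":0,"twist":0,"grip":-1}]'
python3 - <<'E'
from h import *
f=arm.grab_frame("side");cv2.imwrite("pics/s12.png",f[:,:,::-1]);g=arm.grab_frame("top");cv2.imwrite("pics/t12.png",g[:,:,::-1])
a=cv2.resize(f[110:210,240:350,::-1],(396,360),interpolation=cv2.INTER_CUBIC)
b=cv2.resize(g[145:285,310:430,::-1],(400,360),interpolation=cv2.INTER_CUBIC)
c=cv2.resize(g[140:275,250:345,::-1],(400,568),interpolation=cv2.INTER_CUBIC)
L=np.zeros((568,396,3),np.uint8);L[:360]=a
L[360:]=cv2.resize(g[155:285,340:440,::-1],(396,520),interpolation=cv2.INTER_CUBIC)[312:520]
cv2.imwrite("pics/p12.png",np.hstack([L,c]))
E
```

```text
t: 26.88
eef_pos: [0.4366, 0.3672, 0.1662]
ee_rot: [3.139, 0.001, 0.118]
force: [0.2, 1.5, 0.9]
width: 0.0005
gripper_force: 0.0
t: 27.3
eef_pos: [0.3367, 0.5196, 0.1966]
ee_rot: [-3.14, -0.001, 0.117]
force: [1.0, 0.8, -0.3]
width: 0.0009
gripper_force: 0.0
t: 27.72
eef_pos: [0.2764, 0.6205, 0.1948]
ee_rot: [3.141, -0.001, 0.12]
force: [0.0, -0.4, 0.0]
width: 0.0005
gripper_force: 0.0
```

View pics/p12.png

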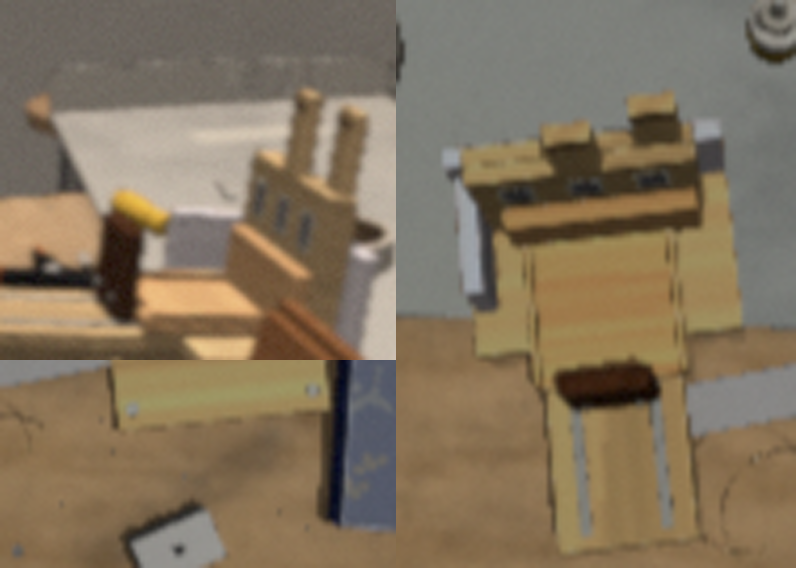

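The side crop shows both panels upright and parallel between jaw and fence, with chimneys at (308,97) and (352,112). The top crop shows their left edges in line at the stop (465,165), the handle at (607,383), and the weight at about (180,545). I'll check the numbers.

Run:
```python
from h import *
np.set_printoptions(precision=4,suppress=True)
S=lambda x,y:(240+x/3.6,110+y/3.6); T=lambda x,y:(250+(x-396)/4.21,140+y/4.207)
R=Rz(.117)@Ry(np.radians(10)); O=np.array([.604,.384,.030])
for k,a,b in [("b",(567,135),(308,97)),("a",(654,105),(352,112)),("jawR",(697,197),(311,275)),("jawL",(503,218),(236,230)),("handle",(607,378),(122,215)),("fR",(708,128),(388,252)),("fL",(452,158),(175,208))]:
    p,e=tri(T(*a),S(*b)); print(k,p,e,"press",R.T@(p-O))
g=cv2.imread("pics/t12.png");h=cv2.cvtColor(g,cv2.COLOR_BGR2HSV)
m=((h[...,1]<40)&(h[...,2]>110)).astype(np.uint8);m[:250]=0;m[290:]=0;m[:,:345]=0;m[:,420:]=0
cs=cv2.findContours(m,0,1)[0]
for c in cs:
    if cv2.contourArea(c)>40:
        r=cv2.minAreaRect(c);B=np.array([pl("top",*q,.03) for q in cv2.boxPoints(r)]);print("weight",r,pl("top",*r[0],.03));print(B)
```

```text
b [0.6101 0.3861 0.1735] 0.0022876260041505224 press [-0.0188  0.0014  0.1424]
a [0.6249 0.3446 0.1732] 0.001452163124986773 press [-0.009  -0.0416  0.1438]
jawR [0.5927 0.3252 0.0813] 0.006694225208902188 press [-0.0267 -0.0571  0.0474]
jawL [0.5771 0.4306 0.0774] 0.00031468315180946513 press [-0.0291  0.0495  0.043 ]
handle [0.4923 0.3697 0.1127] 0.00045544200199451905 press [-0.1252 -0.0012  0.0619]
fR [0.6329 0.3181 0.094 ] 0.01610011265632335 press [ 0.0095 -0.0689  0.0667]
fL [0.5764 0.4626 0.0865] 0.06395310044179517 press [-0.0278  0.0813  0.0524]
weight ((384.6551818847656, 279.8620910644531), (12.342806816101074, 20.746417999267578), 66.80140686035156) [0.3776 0.1757 0.03  ]
[[0.3808 0.2038 0.03  ]
 [0.4005 0.1591 0.03  ]
 [0.3744 0.1477 0.03  ]
 [0.3548 0.1922 0.03  ]]
```

The press checks out: the panels are 9.8 mm apart, chimneys at y 0 and -42 mm, opening about 20 mm, so it is shut tight. The weight was knocked to (0.378, 0.176), turned by 24°. Fetching it.

```bash
python3 -m crank '[{"dx":0.007,"dy":-0.03,"dz":0,"twist":3,"grip":0.6},{"dx":0.014,"dy":-0.06,"dz":0,"twist":6,"grip":0.6},{"dx":0.022,"dy":-0.095,"dz":0,"twist":10,"grip":0.6},{"dx":0.029,"dy":-0.13,"dz":0,"twist":14,"grip":0.6},{"dx":0.037,"dy":-0.165,"dz":0,"twist":17,"grip":0.6}]' 40
python3 -m crank '[{"dx":0.008,"dy":-0.035,"dz":0,"twist":0,"grip":0.6},{"dx":0.016,"dy":-0.07,"dz":0,"twist":0,"grip":0.6},{"dx":0.024,"dy":-0.105,"dz":0,"twist":0,"grip":0.6},{"dx":0.032,"dy":-0.14,"dz":0,"twist":0,"grip":0.6},{"dx":0.04,"dy":-0.17,"dz":0,"twist":0,"grip":0.6}]'
python3 -m crank '[{"dx":0.008,"dy":-0.035,"dz":0,"twist":0,"grip":0.6},{"dx":0.016,"dy":-0.07,"dz":0,"twist":0,"grip":0.6},{"dx":0.02,"dy":-0.1,"dz":0,"twist":0,"grip":0.6},{"dx":0.024,"dy":-0.11,"dz":0,"twist":0,"grip":0.6},{"dx":0.024,"dy":-0.11,"dz":0,"twist":0,"grip":0.6}]'
python3 -m crank '[{"dx":0,"dy":0,"dz":0,"twist":0,"grip":0.6},{"dx":0,"dy":0,"dz":-0.02,"twist":0,"grip":0.6},{"dx":0,"dy":0,"dz":-0.05,"twist":0,"grip":0.6},{"dx":0,"dy":0,"dz":-0.08,"twist":0,"grip":0.6},{"dx":0,"dy":0,"dz":-0.1,"twist":0,"grip":0.6}]'
```

```text
t: 28.23
eef_pos: [0.3152, 0.4503, 0.196]
ee_rot: [-3.141, -0.0, 0.417]
force: [0.6, -0.6, 1.4]
width: 0.0282
gripper_force: 0.0
t: 28.65
eef_pos: [0.3545, 0.2796, 0.1961]
ee_rot: [-3.141, -0.001, 0.413]
force: [0.5, 0.1, -0.2]
width: 0.0613
gripper_force: 0.0
t: 29.07
eef_pos: [0.3784, 0.17, 0.1962]
ee_rot: [-3.141, -0.001, 0.41]
force: [-0.1, -1.1, -0.5]
width: 0.07
gripper_force: 0.0
t: 29.48
eef_pos: [0.3774, 0.1732, 0.0937]
ee_rot: [3.141, 0.001, 0.414]
force: [-0.4, 0.6, -0.0]
width: 0.0703
gripper_force: 0.0
```

Run:
```python
from h import *
f=arm.grab_frame("side");cv2.imwrite("pics/s13.png",f[:,:,::-1]);s=arm.get_state();print(s["eef_pos"],s["ee_rot"],s["width"])
h=cv2.cvtColor(f[:,:,::-1].copy(),cv2.COLOR_BGR2HSV)
for z in (.03,): print("expected weight px",proj("side",(.3776,.1757,z)), "tip px",proj("side",s["eef_pos"]+[0,0,.025]))
m=((h[...,1]<45)&(h[...,2]>110)).astype(np.uint8)[225:300,205:290]
for c in cv2.findContours(m,0,1)[0]:
    if cv2.contourArea(c)>40: print(cv2.boundingRect(c),cv2.contourArea(c))
```

```text
[0.37580397 0.17179345 0.09080715] [3.1397471  0.00604065 0.41360011] 0.069870729727237
expected weight px (np.float64(228.7891314875567), np.float64(253.9539626028307)) tip px (np.float64(224.41118246683746), np.float64(208.54156790596215))
(40, 49, 45, 26) 1010.0
(11, 26, 13, 14) 64.5
(0, 19, 9, 56) 259.0
(62, 1, 23, 18) 184.0
```

```bash
python3 -m crank '[{"dx":0.001,"dy":0.003,"dz":-0.02,"twist":0,"grip":0.6},{"dx":0.001,"dy":0.003,"dz":-0.04,"twist":0,"grip":0.6},{"dx":0.001,"dy":0.003,"dz":-0.06,"twist":0,"grip":0.6},{"dx":0.001,"dy":0.003,"dz":-0.075,"twist":0,"grip":0.6},{"dx":0.001,"dy":0.003,"dz":-0.075,"twist":0,"grip":0.6}]'
python3 -m crank '[{"dx":0,"dy":0,"dz":-0.006,"twist":0,"grip":0.6},{"dx":0,"dy":0,"dz":-0.012,"twist":0,"grip":0.6},{"dx":0,"dy":0,"dz":-0.018,"twist":0,"grip":0.6},{"dx":0,"dy":0,"dz":-0.024,"twist":0,"grip":0.6},{"dx":0,"dy":0,"dz":-0.024,"twist":0,"grip":0.6}]'
```

```text
t: 29.95
eef_pos: [0.3782, 0.1758, 0.019]
ee_rot: [3.14, 0.004, 0.415]
force: [0.1, -0.1, -0.2]
width: 0.0699
gripper_force: 0.0
t: 30.37
eef_pos: [0.379, 0.1762, -0.0039]
ee_rot: [3.141, 0.001, 0.414]
force: [0.3, -0.7, -0.2]
width: 0.0699
gripper_force: 0.0
```

```bash
python3 -m crank '[{"dx":0,"dy":0,"dz":-0.003,"twist":0,"grip":0.6},{"dx":0,"dy":0,"dz":-0.006,"twist":0,"grip":0.6},{"dx":0,"dy":0,"dz":-0.009,"twist":0,"grip":0.6},{"dx":0,"dy":0,"dz":-0.009,"twist":0,"grip":0.4},{"dx":0,"dy":0,"dz":-0.009,"twist":0,"grip":0.2}]' 40
python3 -m crank '[{"dx":0,"dy":0,"dz":0,"twist":0,"grip":0},{"dx":0,"dy":0,"dz":0,"twist":0,"grip":-0.2},{"dx":0,"dy":0,"dz":0,"twist":0,"grip":-0.2},{"dx":0,"dy":0,"dz":0,"twist":0,"grip":-0.2},{"dx":0,"dy":0,"dz":0,"twist":0,"grip":-0.2}]'
python3 -m crank '[{"dx":0,"dy":0,"dz":0.01,"twist":0,"grip":-0.2},{"dx":0,"dy":0,"dz":0.03,"twist":0,"grip":-0.2},{"dx":0,"dy":0,"dz":0.06,"twist":-5,"grip":-0.2},{"dx":0,"dy":0.01,"dz":0.1,"twist":-11,"grip":-0.2},{"dx":0,"dy":0.02,"dz":0.14,"twist":-17,"grip":-0.2}]'
```

```text
t: 30.78
eef_pos: [0.3792, 0.1764, -0.0123]
ee_rot: [3.141, 0.0, 0.414]
force: [-0.1, -0.1, -0.3]
width: 0.0616
gripper_force: 0.0
t: 31.2
eef_pos: [0.3793, 0.1765, -0.0121]
ee_rot: [-3.142, -0.0, 0.414]
force: [1.4, 0.6, 1.3]
width: 0.0495
gripper_force: 40.0
t: 31.62
eef_pos: [0.3779, 0.1951, 0.1285]
ee_rot: [3.14, 0.003, 0.111]
force: [1.6, 1.7, -4.6]
width: 0.0496
gripper_force: 40.0
```

```bash
python3 -m crank '[{"dx":0.01,"dy":0.02,"dz":0.02,"twist":0,"grip":-0.2},{"dx":0.025,"dy":0.04,"dz":0.04,"twist":0,"grip":-0.2},{"dx":0.045,"dy":0.06,"dz":0.05,"twist":0,"grip":-0.2},{"dx":0.065,"dy":0.08,"dz":0.05,"twist":0,"grip":-0.2},{"dx":0.085,"dy":0.1,"dz":0.05,"twist":0,"grip":-0.2}]'
python3 -m crank '[{"dx":0.02,"dy":0.022,"dz":0,"twist":0,"grip":-0.2},{"dx":0.04,"dy":0.044,"dz":0,"twist":0,"grip":-0.2},{"dx":0.055,"dy":0.064,"dz":0,"twist":0,"grip":-0.2},{"dx":0.067,"dy":0.08,"dz":0,"twist":0,"grip":-0.2},{"dx":0.067,"dy":0.08,"dz":0,"twist":0,"grip":-0.2}]'
python3 -m crank '[{"dx":0,"dy":0,"dz":0,"twist":0,"grip":-0.2},{"dx":0,"dy":0,"dz":-0.015,"twist":0,"grip":-0.2},{"dx":0,"dy":0,"dz":-0.035,"twist":0,"grip":-0.2},{"dx":0,"dy":0,"dz":-0.05,"twist":0,"grip":-0.2},{"dx":0,"dy":0,"dz":-0.05,"twist":0,"grip":-0.2}]'
```

```text
t: 32.03
eef_pos: [0.4648, 0.2975, 0.1782]
ee_rot: [-3.14, -0.0, 0.118]
force: [0.2, -0.4, -3.9]
width: 0.0497
gripper_force: 40.0
t: 32.45
eef_pos: [0.5326, 0.3787, 0.1754]
ee_rot: [3.14, 0.001, 0.118]
force: [0.8, 0.9, -3.0]
width: 0.0498
gripper_force: 40.0
t: 32.87
eef_pos: [0.5285, 0.374, 0.1239]
ee_rot: [3.138, 0.006, 0.117]
force: [-2.1, -1.1, -4.0]
width: 0.0498
gripper_force: 40.0
```

```bash
python3 -m crank '[{"dx":0,"dy":0,"dz":-0.01,"twist":0,"grip":-0.2},{"dx":0,"dy":0,"dz":-0.025,"twist":0,"grip":-0.2},{"dx":0,"dy":0,"dz":-0.045,"twist":0,"grip":-0.2},{"dx":0,"dy":0,"dz":-0.06,"twist":0,"grip":-0.2},{"dx":0,"dy":0,"dz":-0.065,"twist":0,"grip":-0.2}]'
python3 -m crank '[{"dx":0,"dy":0,"dz":-0.002,"twist":0,"grip":-0.2},{"dx":0,"dy":0,"dz":-0.004,"twist":0,"grip":-0.2},{"dx":0,"dy":0,"dz":-0.007,"twist":0,"grip":-0.2},{"dx":0,"dy":0,"dz":-0.01,"twist":0,"grip":-0.2},{"dx":0,"dy":0,"dz":-0.01,"twist":0,"grip":-0.2}]'
```

```text
t: 33.28
eef_pos: [0.5302, 0.3755, 0.061]
ee_rot: [3.14, 0.002, 0.117]
force: [-0.4, -0.6, -4.1]
width: 0.0496
gripper_force: 40.0
t: 33.7
eef_pos: [0.5313, 0.3765, 0.0529]
ee_rot: [-3.141, -0.0, 0.118]
force: [0.6, -0.0, -4.5]
width: 0.0494
gripper_force: 40.0
```

```bash
python3 -m crank '[{"dx":0,"dy":0,"dz":-0.002,"twist":0,"grip":-0.2},{"dx":0,"dy":0,"dz":-0.004,"twist":0,"grip":-0.2},{"dx":0,"dy":0,"dz":-0.006,"twist":0,"grip":-0.2},{"dx":0,"dy":0,"dz":-0.006,"twist":0,"grip":-0.2},{"dx":0,"dy":0,"dz":-0.006,"twist":0,"grip":-0.2}]'
python3 -m crank '[{"dx":0,"dy":0,"dz":-0.001,"twist":0,"grip":-0.2},{"dx":0,"dy":0,"dz":-0.002,"twist":0,"grip":-0.2},{"dx":0,"dy":0,"dz":-0.003,"twist":0,"grip":-0.2},{"dx":0,"dy":0,"dz":-0.003,"twist":0,"grip":-0.2},{"dx":0,"dy":0,"dz":-0.003,"twist":0,"grip":-0.2}]'
```

```text
t: 34.12
eef_pos: [0.5312, 0.3764, 0.0466]
ee_rot: [3.141, 0.0, 0.118]
force: [0.3, 0.3, -3.9]
width: 0.0497
gripper_force: 40.0
t: 34.53
eef_pos: [0.5314, 0.3766, 0.0442]
ee_rot: [-3.141, -0.001, 0.118]
force: [0.1, -0.3, -0.4]
width: 0.0497
gripper_force: 40.0
```

Contact came exactly at the predicted height. Releasing and clearing away.

```bash
python3 -m crank '[{"dx":0,"dy":0,"dz":-0.001,"twist":0,"grip":0.2},{"dx":0,"dy":0,"dz":-0.001,"twist":0,"grip":0.35},{"dx":0,"dy":0,"dz":-0.001,"twist":0,"grip":0.45},{"dx":0,"dy":0,"dz":-0.001,"twist":0,"grip":0.45},{"dx":0,"dy":0,"dz":-0.001,"twist":0,"grip":0.45}]' 10
python3 -m crank '[{"dx":0,"dy":0,"dz":0.005,"twist":0,"grip":0.45},{"dx":0,"dy":0,"dz":0.025,"twist":0,"grip":0.45},{"dx":0,"dy":0,"dz":0.055,"twist":0,"grip":0.45},{"dx":0,"dy":0,"dz":0.09,"twist":0,"grip":0.45},{"dx":0,"dy":0,"dz":0.13,"twist":0,"grip":0.45}]'
python3 -m crank '[{"dx":-0.03,"dy":0.02,"dz":0.01,"twist":0,"grip":0.45},{"dx":-0.055,"dy":0.045,"dz":0.02,"twist":0,"grip":0.45},{"dx":-0.08,"dy":0.07,"dz":0.02,"twist":0,"grip":0.45},{"dx":-0.105,"dy":0.095,"dz":0.02,"twist":0,"grip":0.45},{"dx":-0.13,"dy":0.12,"dz":0.02,"twist":0,"grip":0.45}]'
python3 -m crank '[{"dx":-0.025,"dy":0.025,"dz":0,"twist":0,"grip":0.45},{"dx":-0.05,"dy":0.05,"dz":0,"twist":0,"grip":0.45},{"dx":-0.075,"dy":0.075,"dz":0,"twist":0,"grip":0.45},{"dx":-0.1,"dy":0.1,"dz":0,"twist":0,"grip":0.45},{"dx":-0.12,"dy":0.12,"dz":0,"twist":0,"grip":0.45}]'
python3 - <<'E'
from h import *
f=arm.grab_frame("side");g=arm.grab_frame("top");cv2.imwrite("pics/s14.png",f[:,:,::-1]);cv2.imwrite("pics/t14.png",g[:,:,::-1])
p=cv2.imread("pics/t12.png").astype(int);n=g[:,:,::-1].astype(int)
d=np.abs(p-n).max(2); d=(cv2.GaussianBlur(d.astype(np.float32),(0,0),1)>22).astype(np.uint8)
for c in cv2.findContours(d,0,1)[0]:
    if cv2.contourArea(c)>12: print("changed top",cv2.boundingRect(c),cv2.contourArea(c))
h=cv2.cvtColor(g[:,:,::-1].copy(),cv2.COLOR_BGR2HSV)
m=((h[...,1]<40)&(h[...,2]>110)).astype(np.uint8);m[:192]=0;m[250:]=0;m[:,:278]=0;m[:,325:]=0
for c in cv2.findContours(m,0,1)[0]:
    if cv2.contourArea(c)>40:
        r=cv2.minAreaRect(c);print("weight",r,pl("top",*r[0],.083))
print(arm.get_state()["t"])
E
```

```text
t: 34.95
eef_pos: [0.5314, 0.3766, 0.0429]
ee_rot: [-3.141, -0.0, 0.118]
force: [0.0, -0.8, 0.1]
width: 0.0631
gripper_force: 0.0
t: 35.37
eef_pos: [0.5305, 0.3757, 0.1732]
ee_rot: [3.14, 0.002, 0.118]
force: [0.3, 1.2, -0.7]
width: 0.0635
gripper_force: 0.0
t: 35.78
eef_pos: [0.4001, 0.4975, 0.1939]
ee_rot: [-3.14, -0.001, 0.117]
force: [-0.0, 0.7, -0.1]
width: 0.0632
gripper_force: 0.0
t: 36.2
eef_pos: [0.2793, 0.6181, 0.1933]
ee_rot: [-3.141, -0.0, 0.119]
force: [0.8, 0.4, -0.3]
width: 0.0637
gripper_force: 0.0
changed top (18, 395, 9, 5) 16.5
changed top (137, 379, 20, 6) 64.5
changed top (158, 378, 13, 5) 24.5
changed top (143, 351, 27, 24) 420.5
changed top (93, 345, 20, 6) 52.0
changed top (92, 336, 23, 9) 110.0
changed top (116, 330, 61, 16) 402.0
changed top (370, 268, 27, 22) 356.5
changed top (287, 203, 25, 18) 355.5
weight ((321.5, 236.5), (11.0, 5.0), 90.0) [0.47780385 0.32411113 0.083     ]
weight ((298.63861083984375, 210.3861541748047), (12.437965393066406, 21.691810607910156), 84.2894058227539) [0.5353647  0.37646995 0.083     ]
36.3
```

Only the weight has changed place. It sits in the middle of the tray and is square to it; panels, boards and bottle have not moved. Handing in.

```bash
python3 -c "
from station import arm
print(arm.job_done())"
```

```text
the job is handed in; nothing more can be done
None
```

I handed the job in at about 36 s. Panels a and b (c was absent) stand upright in the press against the fence and side stop with the sled shut tight on them. The weight is in the tray, and the boards and glue bottle are undisturbed.

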